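Make up the calibration kit and the sample kit

TASK

Make up the two kits in the foam-lined trays from the stock standing about the bench. The tray with three pockets is the meter calibration kit: it takes the dome-capped bottle, one blue-capped bottle and the small vial; the tray with two pockets is the sample kit: it takes the black-lidded jar and the other blue-capped bottle. Set each thing down (do not drop it) upright, fully home in the pocket cut for its size, and leave the rubber stopper, the timer and the sample case where they are.

Things in the scene. Friction and masses are not known exactly. Their poses are not given: they have to be found in the camera images.
- kit_tray_three: Calibration kit tray: white, grey foam, three round pockets; fixed, 122 x 152 mm (x, y), rim 29 mm and foam top 26 mm above the bench; a 10 mm lip juts from each short end. Origin: centre of its underside, z up. Pockets 16 mm deep, floor 10 mm above the bench. Pocket centres in the tray's frame (x, y, mm): 61 mm pocket for the dome-capped bottle at (0, -34); 43 mm pocket for a blue-capped bottle at (-28, 33); 32 mm pocket for the vial at (35, 40).
- kit_tray_two: Sample kit tray: white, grey foam, two round pockets; fixed, 122 x 152 mm (x, y), rim 29 mm and foam top 26 mm above the bench; a 10 mm lip juts from each short end. Origin: centre of its underside, z up. Pockets 16 mm deep, floor 10 mm above the bench. Pocket centres in the tray's frame (x, y, mm): 70 mm pocket for the jar at (-8, -28); 43 mm pocket for a blue-capped bottle at (24, 42).
- dome_bottle: Bottle with a tall white domed cap and a clear base; 51 mm across up to 82 mm, the dome's sides 47 mm across, 98 mm tall, 90 g; stands upright; origin at the centre of its underside, z up.
- blue_cap_bottle_1: White plastic bottle with a blue screw cap, one of two that are alike and may be exchanged; body 33 mm across, cap 27 mm across from 48 mm up, 66 mm tall, 50 g; stands upright; origin at the centre of its underside, z up.
- blue_cap_bottle_2: White plastic bottle with a blue screw cap, one of two that are alike and may be exchanged; body 33 mm across, cap 27 mm across from 48 mm up, 66 mm tall, 50 g; stands upright; origin at the centre of its underside, z up.
- salve_jar: Low white jar with a black screw lid; lid 60 mm across from 26 to 41 mm up, body 58 mm across, 41 mm tall, 70 g; stands upright; origin at the centre of its underside, z up.
- vial: Small vial with a white screw cap; 22 mm across, cap 20 mm across, 45 mm tall, 22 g; stands upright; origin at the centre of its underside, z up.
- stopper: Dark grey tapered rubber stopper, 42 mm across, 28 mm tall, standing loose among the stock; not part of a kit; origin at the centre of its underside.
- timer: White bench timer with three keys, 58 x 64 x 21 mm, lying loose; not part of a kit; origin at the centre of its underside.
- sample_case: Clear flat case with four small round wells in a row, 42 x 163 x 22 mm (long along its y), lying loose; not part of a kit; origin at the centre of its underside.

How it is judged:
At the end, for the whole second after the job is handed in: Each thing of the two kits stands in its own pocket of its own tray: within 9 mm of the pocket's centre along both tray axes, its underside 6 to 15 mm above the bench (on the pocket floor), upright within 0.15 rad, released and at rest; the two blue-capped bottles may be exchanged (x of dome_bottle in the frame of kit_tray_three between -0.009 and 0.009 m and y of dome_bottle in the frame of kit_tray_three between -0.043 and -0.025 m and z of dome_bottle in the frame of kit_tray_three between 0.006 and 0.015 m and x of vial in the frame of kit_tray_three between 0.026 and 0.044 m and y of vial in the frame of kit_tray_three between 0.031 and 0.049 m and z of vial in the frame of kit_tray_three between 0.006 and 0.015 m and x of salve_jar in the frame of kit_tray_two between -0.017 and 0.001 m and y of salve_jar in the frame of kit_tray_two between -0.037 and -0.019 m and z of salve_jar in the frame of kit_tray_two between 0.006 and 0.015 m and (((x of blue_cap_bottle_1 in the frame of kit_tray_three between -0.037 and -0.019 m and y of blue_cap_bottle_1 in the frame of kit_tray_three between 0.024 and 0.042 m and z of blue_cap_bottle_1 in the frame of kit_tray_three between 0.006 and 0.015 m) and (x of blue_cap_bottle_2 in the frame of kit_tray_two between 0.015 and 0.033 m and y of blue_cap_bottle_2 in the frame of kit_tray_two between 0.033 and 0.051 m and z of blue_cap_bottle_2 in the frame of kit_tray_two between 0.006 and 0.015 m)) or ((x of blue_cap_bottle_2 in the frame of kit_tray_three between -0.037 and -0.019 m and y of blue_cap_bottle_2 in the frame of kit_tray_three between 0.024 and 0.042 m and z of blue_cap_bottle_2 in the frame of kit_tray_three between 0.006 and 0.015 m) and (x of blue_cap_bottle_1 in the frame of kit_tray_two between 0.015 and 0.033 m and y of blue_cap_bottle_1 in the frame of kit_tray_two between 0.033 and 0.051 m and z of blue_cap_bottle_1 in the frame of kit_tray_two between 0.006 and 0.015 m))) and angle between each of dome_bottle, blue_cap_bottle_1, blue_cap_bottle_2, salve_jar, vial's own z axis and vertical below 0.15 rad and linear speed of each of dome_bottle, blue_cap_bottle_1, blue_cap_bottle_2, salve_jar, vial below 0.02 m/s); the robot touches nothing.
It fails at once if The stopper, the timer or the sample case is moved by more than 20 mm (distance of any of stopper, timer, sample_case from where it was at the start of the episode above 0.02 m).
It fails at once if A kit thing is dropped (falls free of the fingers faster than 0.85 m/s, a fall of about 35 mm) ((linear speed of dome_bottle above 0.85 m/s and contact force between the fingers and dome_bottle below 0.1 N) or (linear speed of blue_cap_bottle_1 above 0.85 m/s and contact force between the fingers and blue_cap_bottle_1 below 0.1 N) or (linear speed of blue_cap_bottle_2 above 0.85 m/s and contact force between the fingers and blue_cap_bottle_2 below 0.1 N) or (linear speed of salve_jar above 0.85 m/s and contact force between the fingers and salve_jar below 0.1 N) or (linear speed of vial above 0.85 m/s and contact force between the fingers and vial below 0.1 N)).
It also fails if it takes over 106 s, if anything falls off the work surface, if the arm or the gripper's body presses on something with over 40 N, if the wrist force passes 120 N, or if a joint passes its speed limit or range.

ROBOT

A 6-joint arm with a two-finger parallel gripper is mounted at the origin on a cart in front of the work surface, level with it; the furniture and walls round the work are solid. World frame = base frame: x ahead of the robot, y to its left, z up, the work surface at z = 0. Lengths are in m, angles in rad, forces in N, time in s.
With the tool pointing down it reaches from about 0.35 to 0.975 m from the base axis. Payload 4.9 kg.
Tool frame: the origin (TCP) lies at the very end of the fingers, on their centre line; the grasp point (between the pads) lies 19 mm behind it; z points along the fingers, y is the direction in which the jaws open and shut (so a half turn about z gives the same grasp; the last joint's range is limited). The gripper opens to 85 mm and grips with 20 to 120 N. Pads are 22 mm wide; open, the fingers measure 114 mm over their backs; the gripper's body (76 mm by 85 mm) begins 54 mm behind the grasp point. The pads swing forward as they close: fully open they stand 13 mm farther back than shut.
Start: joints at [-1.465, 0.053, 1.613, -0, 1.476, -0.119], TCP at [0.139, -0.609, 0.231] pointing down, gripper open.
Joint ranges: [-3.01, 3.01], [-1.01, 2.22], [0.06, 2.58], [-1.02, 4.17], [0.09, 2.62], [-3.14, 3.14]. Speed limits (rad/s): [2.57, 2.57, 3.14, 3.14, 3.14, 3.14].

INTERFACE

Orientations are given as a unit quaternion [w, x, y, z].
In Python, from plant import state, eyes, job_done gives the robot as it stands.
- The arm moves only by the tool apply_moves, never from a script. Its argument "commands" is a list of rows, each an object with "linear": the shift along the tool's x, y, z in m, a list of three; "delta_rot": the turn, a rotation vector about the tool's x, y, z in degrees, a list of three; "fingers": the closure in counts, from 0 (fully open) to 255 (shut). In form: [{"linear": [x, y, z], "delta_rot": [wx, wy, wz], "fingers": fingers}, ...]. A call has exactly 8 rows; each row is the pose to reach, as a shift and turn from the pose commanded when the call began, along the tool's axes at that moment; what a row does not reach only later rows make up. A row lasts 1/10 s, in which the tool goes at most 50 mm and 8.59 degrees, less where a joint would pass 70% of its speed; a pose out of reach is approached as far as the arm can. A call with a gripper value outside its range is refused whole. The fingers move at their own pace and stop on an object; the grip force is fixed at half the most. Time passes only in rows, so rows that repeat a pose let the fingers close, or fill a call up. It gives the time, the measured TCP pose, the force and the opening at its end, in the units of the state.
- state(): the state, without advancing time (a new reading comes with each control period).
- eyes.grab_frame(name): name is "scene" or "top" or "wrist"; returns the picture (384x512x3 uint8, red, green, blue); there is no depth.
- eyes.camera_params(name): a dict with "fx", "fy", "cx", "cy" (pixels), "position" and "rotation" of the camera in the world; the wrist camera has in their place "T_tool_cam" (4x4, takes a point from camera to tool coordinates, whose origin is the TCP and whose axes are the flange's). Camera axes: x right, y down, z forward; pixel columns grow to the right and rows downward; lengths in m; the calibration is good to about 2 mm. The wrist camera is an equidistant fisheye: a pixel r from the principal point sees the ray r / f radians off the axis. A picture is of the moment at which its call begins: read the wrist's pose just before it. camera_params takes no time and is no camera call.
- job_done(): hands the job in, once; it reports no verdict.
The state is a dict: "time": time; "joint_pos": joint angles; "joint_vel": joint speeds; "joint_efforts": joint torques, N m; "tool_pos": TCP position; "tool_rot": TCP orientation; "contact_force": force on the tool from outside, world axes, zero at the start; "ft_torque": the same for the moment, N m; "gripper_width": opening from 0.0 (shut) to 1.0 (fully open).
Only numpy, scipy, OpenCV 4.12 (cv2) and the standard library are available. Lean on these libraries where they do the work, as an engineer would, in place of code of your own. Each camera call takes 0.05 s, during which the arm holds its last target.

## Working session

There is one attempt and no reset: what is moved stays moved. The work goes in short steps, Python scripts to look and compute and a tool call to move; the robot and the scene stay as the last step left them, time stands still between calls to the robot, and variables do not carry over. Pictures are saved under pics/ and viewed, and the job is handed in when it is done.

Besides the shell and the picture viewer there is one more tool, called by a JSON object that holds its "op" and its "data", one argument or row to a line. apply_moves: Moves the arm, as the interface text tells. Its arguments: {"type":"object","properties":{"commands":{"type":"array","items":{"type":"object","properties":{"linear":{"type":"array","items":{"type":"number"}},"delta_rot":{"type":"array","items":{"type":"number"}},"fingers":{"type":"number"}}}}},"required":["commands"]}

```bash
mkdir -p pics; ls; python3 - <<'E'
from plant import state, eyes
import cv2
s=state();print(s)
for n in ['scene','top','wrist']:
    im=eyes.grab_frame(n);cv2.imwrite(f'pics/{n}0.png',im[:,:,::-1])
    print(n,eyes.camera_params(n))
E
```

```text
pics
{'time': 0.0, 'joint_pos': array([-1.46499715e+00,  5.33559706e-02,  1.61430447e+00,  5.36928659e-06,
        1.47601421e+00, -1.18972082e-01]), 'joint_vel': array([-4.04285271e-06, -1.55237018e-03, -9.98632377e-04, -4.94450154e-04,
       -9.57314552e-04,  7.47328599e-04]), 'joint_efforts': array([ 3.22395772e-04, -3.93684447e+01, -3.70174026e+01, -8.20743981e-05,
        7.09510467e-03, -6.96211046e-06]), 'tool_pos': array([ 0.13925385, -0.60864162,  0.23005732]), 'tool_rot': array([-1.04095696e-03,  9.93690870e-01,  1.12148880e-01,  9.52869905e-06]), 'contact_force': array([0.15654518, 0.24527679, 0.75640985]), 'ft_torque': array([-0.00494993,  0.02786478, -0.00264481]), 'gripper_width': 0.995730622966024}
scene {'fx': 358.17584503987325, 'fy': 358.17584503987325, 'cx': 262.61795351240386, 'cy': 188.6428780249208, 'position': array([0.02526372, 0.4890357 , 0.69204793]), 'rotation': array([ 0.13171916, -0.30048053,  0.8660617 , -0.37722492])}
top {'fx': 379.0779507063686, 'fy': 379.0779507063686, 'cx': 252.03937168385366, 'cy': 196.95352378102893, 'position': array([ 0.381229  , -0.09512754,  1.25935407]), 'rotation': array([ 0.03150497, -0.70534445,  0.70770229, -0.02557559])}
wrist {'fx': 297.3186396354542, 'fy': 297.3186396354542, 'cx': 257.73138567431334, 'cy': 195.1660604040653, 'T_tool_cam': array([[ 1.28140385e-03, -9.55419267e-01, -2.95249696e-01,
         7.51885217e-02],
       [ 9.99999175e-01,  1.19827785e-03,  4.62473116e-04,
        -5.23525739e-04],
       [-8.80645535e-05, -2.95250045e-01,  9.55420014e-01,
        -1.42787062e-01],
       [ 0.00000000e+00,  0.00000000e+00,  0.00000000e+00,
         1.00000000e+00]])}
```

View pics/scene0.png

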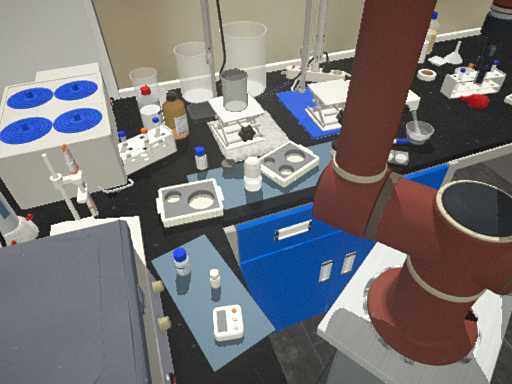

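View pics/top0.png

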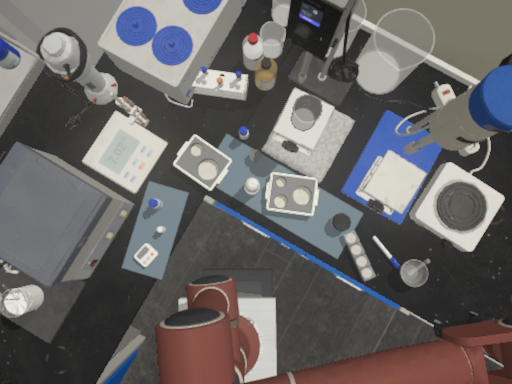

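View pics/wrist0.png

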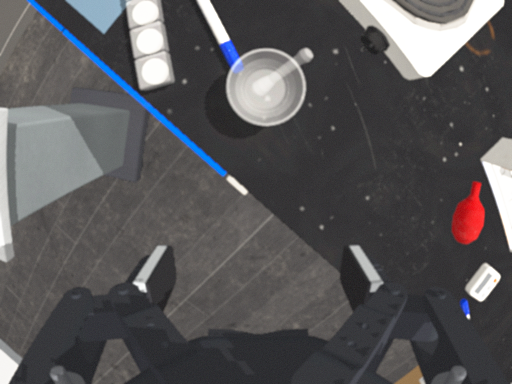

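The scene and top views show the L-shaped bench. In the top image the three-pocket tray is near (203,162) or (292,195), the dome bottle near (252,186), the blue caps near (244,132) and (154,204), the vial near (160,230), the timer near (146,256) and the black lid near (342,224). I'll zoom in next.

```bash
cat > h.py <<'E'
import numpy as np, cv2
from scipy.spatial.transform import Rotation as R
from plant import state, eyes
def q2R(q): return R.from_quat([q[1],q[2],q[3],q[0]]).as_matrix()
def ray(n,u,v,p=None):
    p=p or eyes.camera_params(n)
    d=np.array([(u-p['cx'])/p['fx'],(v-p['cy'])/p['fy'],1]); return p['position'],q2R(p['rotation'])@d
def pt(n,u,v,z):
    o,d=ray(n,u,v); return o+d*(z-o[2])/d[2]
def proj(n,P):
    p=eyes.camera_params(n); c=q2R(p['rotation']).T@(np.array(P)-p['position'])
    return p['fx']*c[0]/c[2]+p['cx'],p['fy']*c[1]/c[2]+p['cy']
E
python3 - <<'E'
import cv2
from h import *
im=cv2.imread('pics/top0.png')
c=im[120:270,120:280];cv2.imwrite('pics/topA.png',cv2.resize(c,None,fx=5,fy=4.0*1.0 if 0 else 4.0,interpolation=cv2.INTER_CUBIC) if 0 else cv2.resize(c,None,fx=4,fy=4,interpolation=cv2.INTER_CUBIC))
c=im[130:270,220:390];cv2.imwrite('pics/topB.png',cv2.resize(c,None,fx=4,fy=4,interpolation=cv2.INTER_CUBIC))
im=cv2.imread('pics/scene0.png')
c=im[135:345,140:330];cv2.imwrite('pics/scA.png',cv2.resize(c,None,fx=2.8,fy=2.8,interpolation=cv2.INTER_CUBIC))
E
```

```text
(no output)
```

View pics/topA.png

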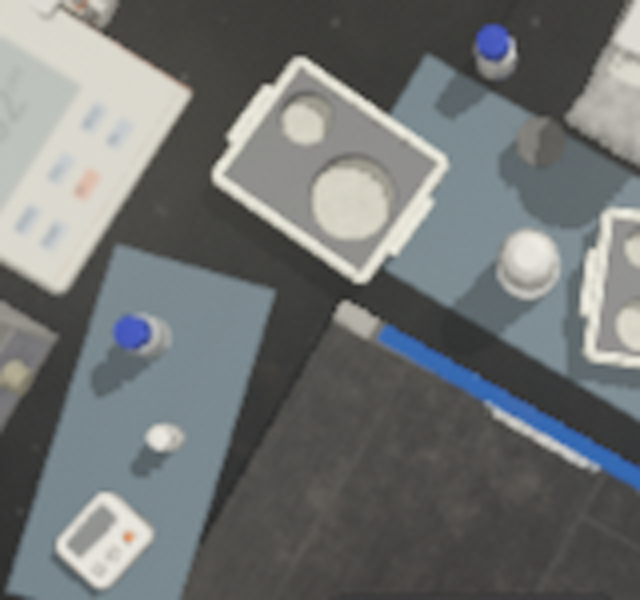

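View pics/topB.png

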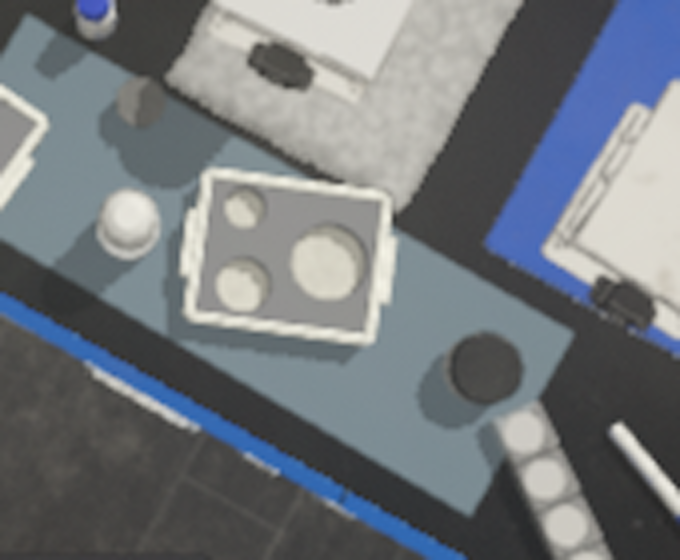

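View pics/scA.png

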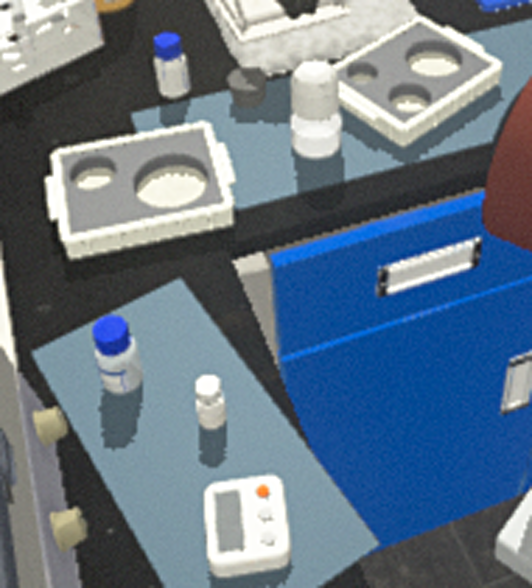

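Crops: in top A, tray two is centred at about (330,170), blue bottle 1's cap is at (495,42), the stopper at (540,140), the dome at (528,255), blue bottle 2's cap at (132,330), and the vial cap at (160,436). In top B, tray three is centred at about (288,255) and the jar lid at (485,368). Next I'll measure with masks.

```bash
cat > m.py <<'E'
from h import *
def blob(im,hsvlo,hsvhi,roi):
    x0,y0,x1,y1=roi; h=cv2.cvtColor(im[y0:y1,x0:x1],cv2.COLOR_BGR2HSV)
    m=cv2.inRange(h,hsvlo,hsvhi)
    n,l,st,c=cv2.connectedComponentsWithStats(m)
    i=1+np.argmax(st[1:,4]); mm=(l==i).astype(np.uint8)
    cs,_=cv2.findContours(mm,cv2.RETR_EXTERNAL,cv2.CHAIN_APPROX_NONE)
    c0=max(cs,key=len).reshape(-1,2)+[x0,y0]
    return c[i]+[x0,y0],st[i],c0
if __name__=='__main__':
    im=cv2.imread('pics/top0.png'); sc=cv2.imread('pics/scene0.png')
    for nm,roi in [('blue1',(235,120,255,145)),('blue2',(145,195,165,215))]:
        c,st,_=blob(im,(105,120,80),(130,255,255),roi); print(nm,c,st,pt('top',*c,.064))
    for nm,roi in [('blue1',(190,140,210,160)),('blue2',(170,240,192,265))]:
        c,st,_=blob(sc,(105,120,80),(130,255,255),roi); print(nm,'scene',c,st,pt('scene',*c,.058))
    # white dome / vial
    c,st,k=blob(im,(0,0,150),(180,60,255),(240,174,262,198));print('dome',c,st,pt('top',*c,.05))
    c,st,k=blob(im,(0,0,150),(180,60,255),(152,222,170,238));print('vial',c,st,pt('top',*c,.03))
    c,st,k=blob(im,(0,0,0),(180,255,60),(328,210,354,236));print('jar',c,st,pt('top',*c,.041))
    for nm,roi in [('two',(170,130,235,195)),('three',(262,168,322,220))]:
        h=cv2.cvtColor(im,cv2.COLOR_BGR2HSV); print(nm,h[roi[1]+5:roi[3]:12,roi[0]+5:roi[2]:12].tolist()[2])
        c,st,k=blob(im,(0,0,90),(180,30,175),roi);
        W=np.array([pt('top',*p,.026)[:2] for p in k],np.float32)
        print(nm,'foam',c,st,cv2.minAreaRect(W))
        c,st,k=blob(im,(0,0,185),(180,60,255),roi)
        W=np.array([pt('top',*p,.029)[:2] for p in k],np.float32)
        print(nm,'white',c,st,cv2.minAreaRect(W))
E
python3 m.py
```

```text
blue1 [242.75438596 129.77192982] [ 4  6  8  9 57] [ 0.69447511 -0.05607849  0.064     ]
blue2 [152.34615385 202.75      ] [ 4  4  8  8 52] [0.46072423 0.23054585 0.064     ]
blue1 scene [199.36904762 150.72619048] [ 5  6 10 11 84] [ 0.69622855 -0.05930776  0.058     ]
blue2 scene [179.26751592 254.05732484] [  3   7  13  15 157] [0.46181614 0.23022856 0.058     ]
dome [252.28761062 185.03982301] [  4   2  17  19 226] [ 0.51746386 -0.08603621  0.05      ]
vial [160.65517241 228.84482759] [ 4  4 11  7 58] [0.37820794 0.21129377 0.03      ]
jar [333.  219.5] [5 9 1 2 2] [ 0.40642515 -0.34418672  0.041     ]
two [[25, 20, 168], [30, 5, 143], [23, 7, 144], [24, 11, 118], [30, 4, 143]]
two foam [201.25914936 160.26706231] [   6    7   53   50 1011] ((0.5981088280677795, 0.07936611771583557), (0.13820414245128632, 0.1090623214840889), 54.823516845703125)
two white [202.70661157 162.26652893] [  3   5  59  55 484] ((0.5971606969833374, 0.07830661535263062), (0.1715822070837021, 0.12598630785942078), 54.86225891113281)
three [[28, 16, 227], [26, 21, 184], [30, 5, 147], [25, 20, 213], [28, 14, 229]]
three foam [291.67552182 192.56736243] [   7    7   46   38 1054] ((0.4921812117099762, -0.21461763978004456), (0.13846853375434875, 0.10814063251018524), 82.0223159790039)
three white [291.63011152 193.70074349] [  3   4  54  44 538] ((0.4918449819087982, -0.21407389640808105), (0.17237801849842072, 0.12782327830791473), 81.66542053222656)
```

```bash
python3 - <<'E'
from m import *
im=cv2.imread('pics/top0.png')
g=cv2.cvtColor(im,cv2.COLOR_BGR2HSV)
print(g[223,326:358,2].tolist()); print(g[210:240,342,2].tolist())
c,st,k=blob(im,(0,0,0),(180,110,88),(328,208,354,240))
(cx,cy),r=cv2.minEnclosingCircle(k.astype(np.float32));print('jar',c,st,(cx,cy,r),pt('top',*c,.041),pt('top',cx,cy,.041))
def tri(a,b):
    (o1,d1),(o2,d2)=ray('scene',*a),ray('top',*b)
    t=np.linalg.lstsq(np.c_[d1,-d2],o2-o1,rcond=None)[0]; p,q=o1+t[0]*d1,o2+t[1]*d2
    return p,np.linalg.norm(p-q)
print('knob',tri((156,287),(124,214)))
print('boxcorner',tri((133,222),(130,207)))
c,st,k=blob(im,(0,0,60),(180,255,150),(249,146,262,164));print('stopper',c,pt('top',255,155,.02))
# trays by pockets
for nm,c,a,P in [('two',(.5981,.0794),54.8,[(-8,-28),(24,42)]),('three',(.4922,-.2146),82.0,[(0,-34),(-28,33),(35,40)])]:
    ya=np.array([np.cos(np.radians(a)),np.sin(np.radians(a))]); xa=np.array([ya[1],-ya[0]])
    for p in P:
        w=np.array(c)+xa*p[0]/1e3+ya*p[1]/1e3
        print(nm,p,w.round(4),proj('top',[*w,.026]))
E
```

```text
[121, 109, 109, 110, 110, 107, 85, 61, 70, 73, 72, 73, 73, 73, 75, 75, 75, 76, 75, 76, 74, 74, 75, 74, 101, 135, 147, 146, 146, 146, 145, 129]
[148, 148, 133, 98, 77, 75, 74, 73, 74, 75, 76, 75, 75, 75, 76, 76, 77, 77, 77, 76, 70, 108, 139, 146, 146, 129, 111, 110, 108, 107]
jar [340.80408163 221.88571429] [  4   6  18  17 245] (340.9800109863281, 221.77999877929688, 9.06258487701416) [ 0.39872107 -0.36897054  0.041     ] [ 0.39905702 -0.36954001  0.041     ]
knob (array([0.42712602, 0.31864751, 0.07366058]), np.float64(0.0029810889170521857))
boxcorner (array([0.47334513, 0.29681661, 0.2127203 ]), np.float64(0.05410752260205838))
stopper [254.97424893 154.51502146] [ 0.62080669 -0.09509246  0.02      ]
two (-8, -28) [0.5754 0.0611] (np.float64(207.52804882847826), np.float64(168.50565822104798))
two (24, 42) [0.6419 0.0999] (np.float64(195.93574517390675), np.float64(148.60808517234133))
three (0, -34) [ 0.4875 -0.2483] (np.float64(302.10395111349175), np.float64(194.8100071550414))
three (-28, 33) [ 0.4691 -0.178 ] (np.float64(280.6091929161874), np.float64(200.51461866179682))
three (35, 40) [ 0.5324 -0.1799] (np.float64(280.9948133433953), np.float64(181.20346330840653))
```

```bash
cat > go.py <<'E'
import sys
from h import *
# usage: go.py x y z psi ; several targets allowed separated by '/'
s=state(); T=q2R(s['tool_rot']); p=s['tool_pos']
print('t',round(s['time'],2),'tcp',p.round(4),'psi',np.degrees(np.arctan2(T[1,0],T[0,0])).round(2),'w',round(s['gripper_width'],3),'F',s['contact_force'].round(1),'j',s['joint_pos'].round(2))
for a in ' '.join(sys.argv[1:]).split('/'):
    if not a.strip(): continue
    x,y,z,psi=map(float,a.split()); c,n=np.cos(np.radians(psi)),np.sin(np.radians(psi))
    G=np.array([[c,n,0],[n,-c,0],[0,0,-1]])
    print('lin',(T.T@(np.array([x,y,z])-p)).round(4),'rot',np.degrees(R.from_matrix(T.T@G).as_rotvec()).round(2))
E
python3 go.py .40 -.29 .30 13 / .44 .12 .25 13
```

```text
t 0.15 tcp [ 0.1393 -0.6088  0.2304] psi 12.88 w 1.0 F [-0.1 -0.2  0.5] j [-1.46  0.05  1.61  0.    1.48 -0.12]
lin [ 0.3252 -0.2528 -0.0692] rot [-0.09 -0.01 -0.12]
lin [ 0.4556 -0.6434 -0.0186] rot [-0.09 -0.01 -0.12]
```

{"op": "apply_moves", "data": {
  "commands": [
    {"linear": [0.04, -0.03, -0.009], "delta_rot": [-0.1, 0, 0], "fingers": 0},
    {"linear": [0.08, -0.062, -0.018], "delta_rot": [-0.1, 0, 0], "fingers": 0},
    {"linear": [0.12, -0.093, -0.027], "delta_rot": [-0.1, 0, 0], "fingers": 0},
    {"linear": [0.16, -0.125, -0.036], "delta_rot": [-0.1, 0, 0], "fingers": 0},
    {"linear": [0.2, -0.155, -0.045], "delta_rot": [-0.1, 0, 0], "fingers": 0},
    {"linear": [0.24, -0.187, -0.054], "delta_rot": [-0.1, 0, 0], "fingers": 0},
    {"linear": [0.28, -0.218, -0.063], "delta_rot": [-0.1, 0, 0], "fingers": 0},
    {"linear": [0.32, -0.25, -0.07], "delta_rot": [-0.1, 0, 0], "fingers": 0}
  ]
}}

```text
time: 0.95
tool_pos: [0.3889, -0.3018, 0.3]
tool_rot: [0.001, 0.994, 0.112, 0.0]
contact_force: [1.0, -0.3, 0.5]
gripper_width: 1.002
```

```bash
python3 go.py .43 .20 .20 13; python3 - <<'E'
from h import *
cv2.imwrite('pics/w1.png',eyes.grab_frame('wrist')[:,:,::-1])
E
```

```text
t 0.95 tcp [ 0.3889 -0.3018  0.3   ] psi 12.86 w 1.002 F [ 1.  -0.3  0.5] j [-0.81 -0.3   1.83 -0.    1.62  0.54]
lin [ 0.1517 -0.4803  0.099 ] rot [ 0.13 -0.02 -0.14]
```

View pics/w1.png

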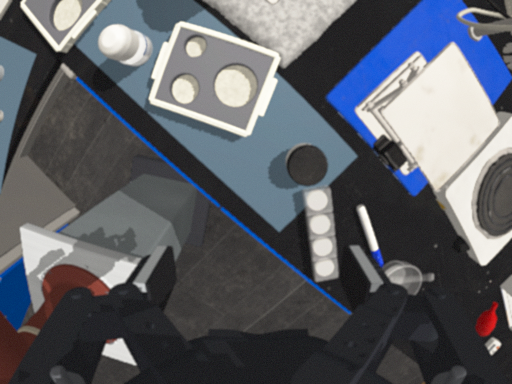

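The wrist view shows tray three at about (215,78), the jar at (306,164), the case at (320,232), and the dome bottle at (125,45). I'll measure the jar and pockets from it.

```bash
cat >> h.py <<'E'
def wpt(u,v,z,pos,rot):
    p=eyes.camera_params('wrist'); T=p['T_tool_cam']; x,y=(u-p['cx'])/p['fx'],(v-p['cy'])/p['fy']; th=np.hypot(x,y)
    d=np.array([x/th*np.sin(th),y/th*np.sin(th),np.cos(th)]) if th>1e-9 else np.array([0,0,1.])
    Rt=q2R(rot); o=Rt@T[:3,3]+np.array(pos); d=Rt@T[:3,:3]@d
    return o+d*(z-o[2])/d[2]
E
cat > mw.py <<'E'
from m import *
def wb(im,lo,hi,roi,z,pos,rot):
    c,st,k=blob(im,lo,hi,roi)
    W=np.array([wpt(*p,z,pos,rot)[:2] for p in k],np.float32)
    (x,y),r=cv2.minEnclosingCircle(W)
    return c.round(1),st[4],wpt(*c,z,pos,rot).round(4),'circ',np.round([x,y,2*r],4),W
E
python3 - <<'E'
from mw import *
im=cv2.imread('pics/w1.png'); pos=[.3889,-.3018,.3]; rot=[.001,.9937,.1119,0]
s=wb(im,(0,0,0),(180,255,88),(280,138,335,190),.041,pos,rot);print('jar',s[:-1])
g=cv2.cvtColor(im,cv2.COLOR_BGR2HSV); print(g[100,195:215].tolist())
c=wb(im,(0,0,90),(180,30,175),(145,15,285,140),.026,pos,rot); print('foam',c[:3],cv2.minAreaRect(c[-1]))
for nm,roi in [('big',(208,55,265,115)),('blue',(165,68,203,108)),('vial',(180,32,210,62))]:
    c=wb(im,(0,0,176),(180,60,255),roi,.01,pos,rot); print(nm,c[:-1])
for u,v in [(306,190),(331,187),(335,280)]: print('case',wpt(u,v,.022,pos,rot).round(3))
E
```

```text
jar (array([306.3, 165.2]), np.int32(1329), array([ 0.3986, -0.3689,  0.041 ]), 'circ', array([ 0.3982, -0.3694,  0.0592]))
[[135, 4, 135], [135, 4, 138], [120, 4, 138], [140, 5, 141], [120, 2, 139], [140, 5, 140], [165, 4, 138], [140, 5, 141], [120, 5, 140], [130, 5, 140], [143, 7, 140], [158, 7, 142], [130, 5, 141], [140, 5, 142], [150, 5, 142], [150, 4, 138], [160, 5, 141], [165, 7, 140], [140, 11, 141], [143, 7, 140]]
foam (array([212.7,  75.5]), np.int32(5204), array([ 0.4914, -0.2146,  0.026 ])) ((0.4902164041996002, -0.21418829262256622), (0.13931143283843994, 0.10941753536462784), 81.9793930053711)
big (array([232.6,  87.5]), np.int32(1118), array([ 0.4808, -0.244 ,  0.01  ]), 'circ', array([ 0.4819, -0.2443,  0.0597]))
blue (array([183. ,  90.6]), np.int32(464), array([ 0.4629, -0.1733,  0.01  ]), 'circ', array([ 0.4639, -0.1739,  0.0406]))
vial (array([193.4,  48.7]), np.int32(208), array([ 0.527, -0.175,  0.01 ]), 'circ', array([ 0.5279, -0.1753,  0.027 ]))
case [ 0.359 -0.382  0.022]
case [ 0.372 -0.419  0.022]
case [ 0.216 -0.478  0.022]
```

{"op": "apply_moves", "data": {
  "commands": [
    {"linear": [0.015, -0.048, 0.0], "delta_rot": [0.1, 0, 0], "fingers": 0},
    {"linear": [0.03, -0.096, 0.0], "delta_rot": [0.1, 0, 0], "fingers": 0},
    {"linear": [0.045, -0.143, 0.0], "delta_rot": [0.1, 0, 0], "fingers": 0},
    {"linear": [0.06, -0.19, 0.0], "delta_rot": [0.1, 0, 0], "fingers": 40},
    {"linear": [0.075, -0.238, 0.0], "delta_rot": [0.1, 0, 0], "fingers": 40},
    {"linear": [0.09, -0.285, 0.01], "delta_rot": [0.1, 0, 0], "fingers": 40},
    {"linear": [0.105, -0.333, 0.02], "delta_rot": [0.1, 0, 0], "fingers": 40},
    {"linear": [0.12, -0.38, 0.03], "delta_rot": [0.1, 0, 0], "fingers": 40}
  ]
}}

```text
time: 1.8
tool_pos: [0.4198, 0.0932, 0.269]
tool_rot: [0.0, 0.994, 0.112, 0.001]
contact_force: [-0.0, -1.2, 0.3]
gripper_width: 0.842
```

Jar and tray-three positions agree with the top view to within 2 mm. Next I'll look at blue bottle 2 and the vial.

```bash
python3 go.py .43 .20 .20 13; python3 - <<'E'
from h import *
s=state();np.savez('s2',p=s['tool_pos'],q=s['tool_rot'])
cv2.imwrite('pics/w2.png',eyes.grab_frame('wrist')[:,:,::-1])
E
```

```text
t 1.8 tcp [0.4198 0.0932 0.269 ] psi 12.88 w 0.842 F [-0.  -1.2  0.3] j [ 0.05 -0.46  1.99 -0.    1.61  1.39]
lin [ 0.0337 -0.1019  0.069 ] rot [ 0.02 -0.06 -0.12]
```

View pics/w2.png

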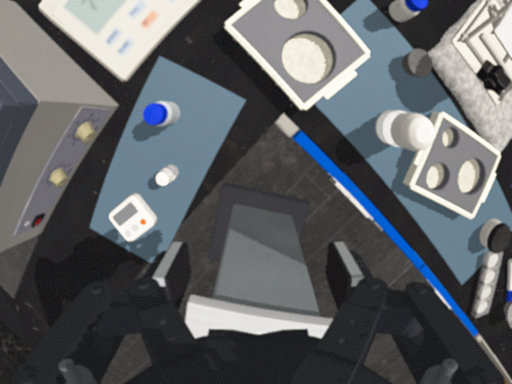

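Blue bottle 2's cap is at (155,113), the vial cap at (162,178), tray two at (297,50), and the box at the left with its near corner at about (118,103).

```bash
python3 - <<'E'
from mw import *
im=cv2.imread('pics/w2.png'); d=np.load('s2.npz'); pos,rot=d['p'],d['q']
c=wb(im,(105,120,80),(130,255,255),(140,95,190,130),.066,pos,rot);print('blue2',c[:-1])
c=wb(im,(105,120,80),(130,255,255),(385,0,430,25),.066,pos,rot);print('blue1',c[:-1])
c=wb(im,(0,0,165),(180,60,255),(148,160,182,192),.04,pos,rot);print('vial',c[:-1])
c=wb(im,(0,0,150),(180,60,255),(370,105,436,155),.05,pos,rot);print('dome',c[:-1])
c=wb(im,(0,0,90),(180,30,175),(220,0,372,112),.026,pos,rot); print('foam2',c[:3],cv2.minAreaRect(c[-1]))
for u,v in [(110,221),(157,214),(133,196)]: print('timer',wpt(u,v,.021,pos,rot).round(3))
print(wpt(153,113,.066,pos,rot),wpt(158,181,.045,pos,rot))
print('box base?',wpt(20,260,.0,pos,rot), wpt(95,125,.07,pos,rot))
E
python3 - <<'E'
import cv2
im=cv2.imread('pics/w2.png')
cv2.imwrite('pics/w2z.png',cv2.resize(im[85:245,80:250],None,fx=4,fy=3.75,interpolation=cv2.INTER_CUBIC)) if 0 else cv2.imwrite('pics/w2z.png',cv2.resize(im[90:230,90:250],None,fx=4,fy=4,interpolation=cv2.INTER_CUBIC))
E
```

```text
blue2 (array([154.3, 113.8]), np.int32(436), array([0.4606, 0.2298, 0.066 ]), 'circ', array([0.4603, 0.2297, 0.0313]))
blue1 (array([416.9,   4.3]), np.int32(215), array([ 0.6832, -0.0545,  0.066 ]), 'circ', array([ 0.6871, -0.0545,  0.0378]))
vial (array([166.5, 175.1]), np.int32(332), array([0.3812, 0.2087, 0.04  ]), 'circ', array([0.3818, 0.2097, 0.0362]))
dome (array([408. , 129.4]), np.int32(1718), array([ 0.5173, -0.0876,  0.05  ]), 'circ', array([ 0.5158, -0.0876,  0.0957]))
foam2 (array([296.4,  39. ]), np.int32(5036), array([0.5918, 0.0823, 0.026 ])) ((0.5968372225761414, 0.07928583025932312), (0.13915272057056427, 0.10963404178619385), 54.76466369628906)
timer [0.283 0.297 0.021]
timer [0.314 0.22  0.021]
timer [0.333 0.261 0.021]
[0.46124846 0.23160354 0.066     ] [0.37233336 0.21793025 0.045     ]
box base? [0.11958123 0.53469415 0.        ] [0.43465533 0.30806258 0.07      ]
```

View pics/w2z.png

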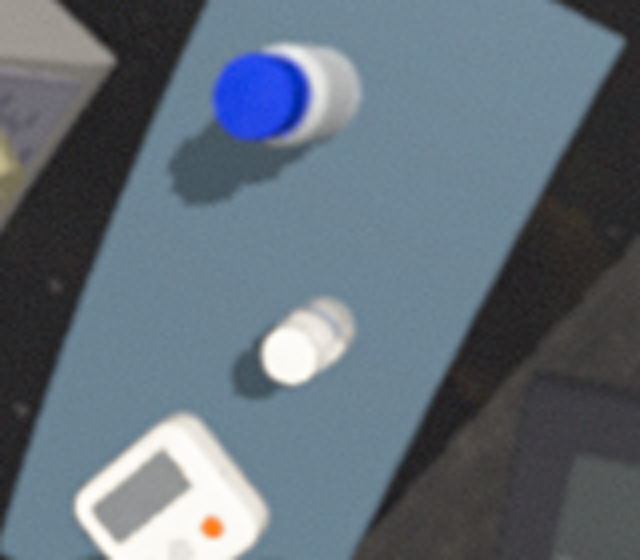

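```bash
python3 go.py .461 .230 .12 13 / .461 .230 .06 13; python3 - <<'E'
from h import *
d=np.load('s2.npz');print(wpt(162.3,178.5,.045,d['p'],d['q']))
E
```

```text
t 1.85 tcp [0.4185 0.0998 0.2668] psi 13.37 w 0.84 F [-3.2  3.  -1.8] j [ 0.06 -0.46  1.99  0.01  1.61  1.39]
lin [ 0.0717 -0.116   0.1474] rot [-0.35  0.09  0.37]
lin [ 0.0718 -0.1156  0.2074] rot [-0.35  0.09  0.37]
[0.37701173 0.21244479 0.045     ]
```

{"op": "apply_moves", "data": {
  "commands": [
    {"linear": [0.013, -0.024, 0.03], "delta_rot": [0, 0, 0], "fingers": 60},
    {"linear": [0.026, -0.048, 0.06], "delta_rot": [0, 0, 0], "fingers": 60},
    {"linear": [0.04, -0.073, 0.09], "delta_rot": [0, 0, 0], "fingers": 60},
    {"linear": [0.054, -0.098, 0.12], "delta_rot": [0, 0, 0], "fingers": 60},
    {"linear": [0.063, -0.115, 0.14], "delta_rot": [0, 0, 0], "fingers": 60},
    {"linear": [0.069, -0.122, 0.155], "delta_rot": [0, 0, 0], "fingers": 60},
    {"linear": [0.069, -0.122, 0.165], "delta_rot": [0, 0, 0], "fingers": 60},
    {"linear": [0.069, -0.122, 0.17], "delta_rot": [0, 0, 0], "fingers": 60}
  ]
}}

```text
time: 2.65
tool_pos: [0.4595, 0.2251, 0.098]
tool_rot: [0.0, 0.994, 0.112, -0.001]
contact_force: [-0.6, -1.1, 0.1]
gripper_width: 0.765
```

```bash
python3 - <<'E'
from h import *
s=state();np.savez('s3',p=s['tool_pos'],q=s['tool_rot']);print(s['tool_pos'])
cv2.imwrite('pics/w3.png',eyes.grab_frame('wrist')[:,:,::-1])
E
python3 go.py .461 .230 .022 13
```

```text
[0.45950958 0.22507873 0.09801815]
t 2.7 tcp [0.4594 0.2249 0.0979] psi 12.86 w 0.765 F [-0.8  0.1 -1.3] j [ 0.31 -0.1   1.99 -0.    1.25  1.66]
lin [ 0.0029 -0.0047  0.0759] rot [ 0.02  0.13 -0.14]
```

View pics/w3.png

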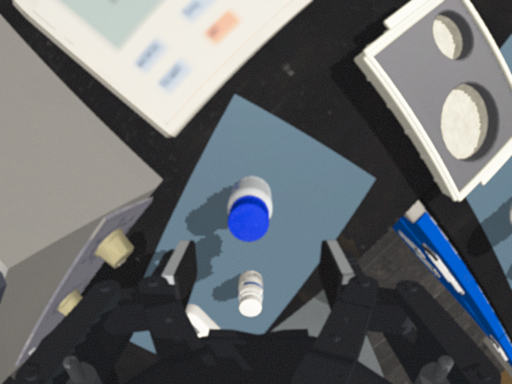

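The blue cap is at (248,218), between the fingers and slightly forward; the vial cap is at (250,310).

```bash
python3 - <<'E'
from mw import *
im=cv2.imread('pics/w3.png'); d=np.load('s3.npz'); pos,rot=d['p'],d['q']
c=wb(im,(105,120,80),(130,255,255),(220,170,280,250),.066,pos,rot);print('blue2',c[:-1])
print(wpt(248.5,219,.066,pos,rot), 'vial',wpt(250.5,309,.045,pos,rot))
E
```

```text
blue2 (array([248.2, 218.8]), np.int32(1546), array([0.4634, 0.2326, 0.066 ]), 'circ', array([0.4631, 0.2327, 0.0317]))
[0.46329536 0.23234929 0.066     ] vial [0.3759302  0.21239286 0.045     ]
```

{"op": "apply_moves", "data": {
  "commands": [
    {"linear": [0.002, -0.003, 0.02], "delta_rot": [0, 0, 0], "fingers": 60},
    {"linear": [0.004, -0.0055, 0.04], "delta_rot": [0, 0, 0], "fingers": 60},
    {"linear": [0.004, -0.0055, 0.06], "delta_rot": [0, 0, 0], "fingers": 60},
    {"linear": [0.004, -0.0055, 0.071], "delta_rot": [0, 0, 0], "fingers": 60},
    {"linear": [0.004, -0.0055, 0.075], "delta_rot": [0, 0, 0], "fingers": 100},
    {"linear": [0.004, -0.0055, 0.075], "delta_rot": [0, 0, 0], "fingers": 255},
    {"linear": [0.004, -0.0055, 0.075], "delta_rot": [0, 0, 0], "fingers": 255},
    {"linear": [0.004, -0.0055, 0.075], "delta_rot": [0, 0, 0], "fingers": 255}
  ]
}}

```text
time: 3.5
tool_pos: [0.4638, 0.2322, 0.0256]
tool_rot: [-0.0, 0.994, 0.112, 0.001]
contact_force: [-0.4, -0.3, -0.6]
gripper_width: 0.351
```

```bash
python3 go.py .6415 .0997 .12 13 / .6415 .0997 .032 13
```

```text
t 3.5 tcp [0.4638 0.2322 0.0256] psi 12.88 w 0.351 F [-0.4 -0.3 -0.6] j [ 0.32  0.02  2.01 -0.    1.1   1.67]
lin [ 0.1439  0.1687 -0.0941] rot [-0.01 -0.13 -0.12]
lin [ 0.1437  0.1687 -0.0061] rot [-0.01 -0.13 -0.12]
```

{"op": "apply_moves", "data": {
  "commands": [
    {"linear": [0, 0, -0.01], "delta_rot": [0, 0, 0], "fingers": 255},
    {"linear": [0, 0, -0.035], "delta_rot": [0, 0, 0], "fingers": 255},
    {"linear": [0.01, 0.012, -0.06], "delta_rot": [0, 0, 0], "fingers": 255},
    {"linear": [0.035, 0.041, -0.08], "delta_rot": [0, 0, 0], "fingers": 255},
    {"linear": [0.065, 0.076, -0.094], "delta_rot": [0, 0, 0], "fingers": 255},
    {"linear": [0.095, 0.111, -0.094], "delta_rot": [0, 0, 0], "fingers": 255},
    {"linear": [0.122, 0.143, -0.094], "delta_rot": [0, 0, 0], "fingers": 255},
    {"linear": [0.136, 0.16, -0.094], "delta_rot": [0, 0, 0], "fingers": 255}
  ]
}}

```text
time: 4.3
tool_pos: [0.6339, 0.104, 0.1201]
tool_rot: [0.0, 0.994, 0.111, 0.001]
contact_force: [-0.6, 0.0, -0.9]
gripper_width: 0.354
```

```bash
python3 go.py .6415 .0997 .036 13; python3 - <<'E'
from h import *
s=state();np.savez('s4',p=s['tool_pos'],q=s['tool_rot']);print(s['tool_pos'])
cv2.imwrite('pics/w4.png',eyes.grab_frame('wrist')[:,:,::-1])
E
```

```text
t 4.3 tcp [0.6339 0.104  0.1201] psi 12.77 w 0.354 F [-0.6  0.  -0.9] j [ 0.05  0.18  1.67 -0.    1.29  1.4 ]
lin [0.0062 0.0058 0.0841] rot [ 0.06 -0.15 -0.23]
[0.63390171 0.10404132 0.1200717 ]
```

View pics/w4.png

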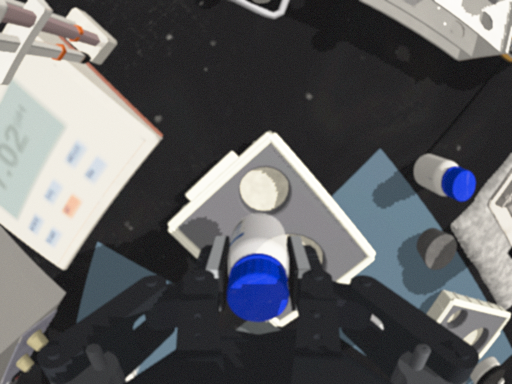

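The bottle is held upright with its cap at (258,288), and the empty pocket shows at about (264,188). I'll measure that pocket.

```bash
python3 - <<'E'
from mw import *
im=cv2.imread('pics/w4.png'); d=np.load('s4.npz'); pos,rot=d['p'],d['q']
print(wpt(264,188.5,.026,pos,rot))
x0,y0,x1,y1=225,155,305,218
h=cv2.cvtColor(im,cv2.COLOR_BGR2HSV)
print(h[188,230:300].tolist()[::3]); print(h[158:222:3,262].tolist())
c=cv2.resize(im[120:350,160:390],None,fx=2.5,fy=2.5,interpolation=cv2.INTER_CUBIC);cv2.imwrite('pics/w4z.png',c)
cs=[(269.5,133),(169,229),(374,254)]
print([wpt(*p,.029,pos,rot).round(4) for p in cs])
E
```

```text
[0.64280579 0.10106153 0.026     ]
[[150, 4, 141], [150, 5, 140], [150, 4, 138], [17, 22, 162], [25, 20, 241], [25, 18, 243], [25, 19, 244], [24, 20, 238], [22, 20, 238], [24, 21, 241], [23, 19, 243], [22, 19, 239], [23, 21, 239], [24, 20, 240], [24, 20, 242], [24, 27, 235], [21, 32, 166], [23, 33, 163], [23, 33, 164], [24, 32, 159], [120, 9, 89], [110, 5, 141], [150, 2, 137], [160, 5, 143]]
[[135, 4, 141], [105, 4, 140], [150, 5, 141], [21, 23, 142], [24, 34, 187], [26, 35, 220], [24, 20, 240], [24, 21, 239], [23, 21, 240], [23, 22, 237], [24, 21, 242], [25, 20, 239], [23, 21, 243], [22, 20, 243], [25, 18, 244], [24, 21, 240], [23, 21, 239], [25, 26, 235], [170, 7, 114], [20, 9, 176], [13, 9, 189], [8, 5, 187]]
[array([0.6887, 0.1074, 0.029 ]), array([0.589 , 0.1746, 0.029 ]), array([ 0.6047, -0.0146,  0.029 ])]
```

View pics/w4z.png

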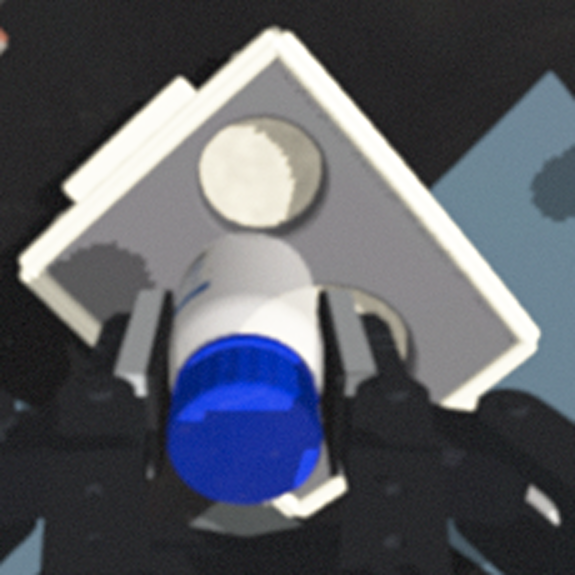

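{"op": "apply_moves", "data": {
  "commands": [
    {"linear": [0.005, 0.004, 0.008], "delta_rot": [0, 0, 0], "fingers": 255},
    {"linear": [0.0078, 0.0053, 0.022], "delta_rot": [0, 0, 0], "fingers": 255},
    {"linear": [0.0078, 0.0053, 0.04], "delta_rot": [0, 0, 0], "fingers": 255},
    {"linear": [0.0078, 0.0053, 0.056], "delta_rot": [0, 0, 0], "fingers": 255},
    {"linear": [0.0078, 0.0053, 0.068], "delta_rot": [0, 0, 0], "fingers": 255},
    {"linear": [0.0078, 0.0053, 0.076], "delta_rot": [0, 0, 0], "fingers": 255},
    {"linear": [0.0078, 0.0053, 0.081], "delta_rot": [0, 0, 0], "fingers": 255},
    {"linear": [0.0078, 0.0053, 0.084], "delta_rot": [0, 0, 0], "fingers": 255}
  ]
}}

```text
time: 5.15
tool_pos: [0.6399, 0.1032, 0.0358]
tool_rot: [-0.0, 0.994, 0.112, -0.001]
contact_force: [-8.0, 0.2, 17.9]
gripper_width: 0.352
```

```bash
python3 go.py .6425 .1005 .036 13;  python3 - <<'E'
from h import *
a=eyes.grab_frame('wrist')[:,:,::-1]; b=eyes.grab_frame('scene')[:,:,::-1]
b=cv2.resize(b[140:280,130:270],(384,384),interpolation=cv2.INTER_CUBIC)
cv2.imwrite('pics/w5.png',cv2.resize(np.hstack([a[:,100:450],b]),None,fx=1,fy=1))
E
```

```text
t 5.15 tcp [0.6399 0.1032 0.0358] psi 12.89 w 0.352 F [-8.   0.2 17.9] j [0.05 0.29 1.69 0.   1.16 1.39]
lin [ 0.0019  0.0032 -0.0002] rot [-0.04  0.07 -0.11]
```

View pics/w5.png

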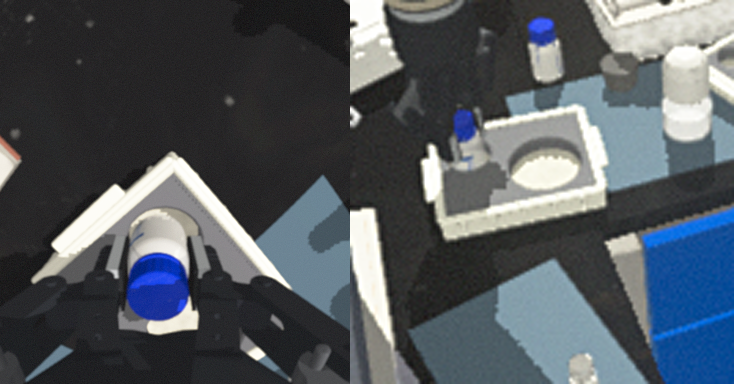

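The bottle is in the pocket: pocket floor shows just ahead of it, and the height matches floor contact at 18 N. I'll release with a small opening and retreat.

{"op": "apply_moves", "data": {
  "commands": [
    {"linear": [0, 0, -0.001], "delta_rot": [0, 0, 0], "fingers": 140},
    {"linear": [0, 0, -0.001], "delta_rot": [0, 0, 0], "fingers": 120},
    {"linear": [0, 0, -0.001], "delta_rot": [0, 0, 0], "fingers": 110},
    {"linear": [0, 0, -0.005], "delta_rot": [0, 0, 0], "fingers": 110},
    {"linear": [0, 0, -0.025], "delta_rot": [0, 0, 0], "fingers": 110},
    {"linear": [0, 0, -0.06], "delta_rot": [0, 0, 0], "fingers": 110},
    {"linear": [0, 0, -0.08], "delta_rot": [0, 0, 0], "fingers": 110},
    {"linear": [0, 0, -0.09], "delta_rot": [0, 0, 0], "fingers": 90}
  ]
}}

```text
time: 6.05
tool_pos: [0.6415, 0.1029, 0.1276]
tool_rot: [0.0, 0.994, 0.112, 0.002]
contact_force: [0.1, 0.9, 1.3]
gripper_width: 0.65
```

```bash
python3 go.py .396 .216 .126 13;  python3 - <<'E'
from h import *
s=state();np.savez('s6',p=s['tool_pos'],q=s['tool_rot'])
a=eyes.grab_frame('wrist')[:,:,::-1]
cv2.imwrite('pics/w6.png',a)
E
```

```text
t 6.05 tcp [0.6415 0.1029 0.1276] psi 12.88 w 0.65 F [0.1 0.9 1.3] j [0.04 0.19 1.64 0.   1.31 1.39]
lin [-0.2141 -0.165   0.0005] rot [ 0.05 -0.26 -0.12]
```

View pics/w6.png

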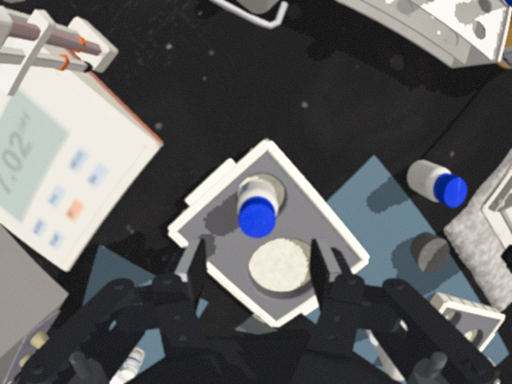

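```bash
python3 - <<'E'
from mw import *
im=cv2.imread('pics/w6.png'); d=np.load('s6.npz'); pos,rot=d['p'],d['q']
c=wb(im,(105,120,80),(130,255,255),(225,180,290,245),.076,pos,rot);print('blue2 placed',c[:-1])
c=wb(im,(105,120,80),(130,255,255),(430,160,475,220),.066,pos,rot);print('blue1',c[:-1])
c=wb(im,(0,0,90),(180,30,175),(165,135,375,330),.026,pos,rot); print('foam2',c[:3],cv2.minAreaRect(c[-1]))
E
```

```text
blue2 placed (array([256.6, 217.3]), np.int32(1227), array([0.6403, 0.1038, 0.076 ]), 'circ', array([0.6401, 0.1039, 0.031 ]))
blue1 (array([450.6, 190.1]), np.int32(920), array([ 0.6938, -0.0503,  0.066 ]), 'circ', array([ 0.6932, -0.0508,  0.04  ]))
foam2 (array([262.1, 236.7]), np.int32(9746), array([0.6041, 0.0906, 0.026 ])) ((0.5774871110916138, 0.08568289875984192), (0.15046298503875732, 0.14756229519844055), 54.811214447021484)
```

Blue 2 reads as seated at (0.640, 0.104), about 3 mm from the pocket centre. Next is the vial.

{"op": "apply_moves", "data": {
  "commands": [
    {"linear": [-0.02, -0.014, -0.01], "delta_rot": [0, 0, 0], "fingers": 90},
    {"linear": [-0.055, -0.039, -0.01], "delta_rot": [0, 0, 0], "fingers": 90},
    {"linear": [-0.095, -0.067, -0.01], "delta_rot": [0, 0, 0], "fingers": 90},
    {"linear": [-0.135, -0.096, 0.0], "delta_rot": [0, 0, 0], "fingers": 90},
    {"linear": [-0.175, -0.124, 0.01], "delta_rot": [0, 0, 0], "fingers": 90},
    {"linear": [-0.21, -0.149, 0.03], "delta_rot": [0, 0, 0], "fingers": 90},
    {"linear": [-0.228, -0.162, 0.045], "delta_rot": [0, 0, 0], "fingers": 90},
    {"linear": [-0.234, -0.166, 0.05], "delta_rot": [0, 0, 0], "fingers": 90}
  ]
}}

```text
time: 6.9
tool_pos: [0.3707, 0.2123, 0.071]
tool_rot: [0.001, 0.994, 0.113, -0.003]
contact_force: [0.1, 0.5, -0.6]
gripper_width: 0.648
```

```bash
python3 go.py .3765 .2125 .021 13;  python3 - <<'E'
from h import *
s=state();np.savez('s7',p=s['tool_pos'],q=s['tool_rot'])
a=eyes.grab_frame('wrist')[:,:,::-1]
cv2.imwrite('pics/w7.png',a)
E
```

```text
t 6.9 tcp [0.3707 0.2123 0.071 ] psi 13.01 w 0.648 F [ 0.1  0.5 -0.6] j [ 0.35 -0.28  2.2   0.    1.23  1.69]
lin [0.006  0.0011 0.0499] rot [0.03 0.33 0.01]
```

View pics/w7.png

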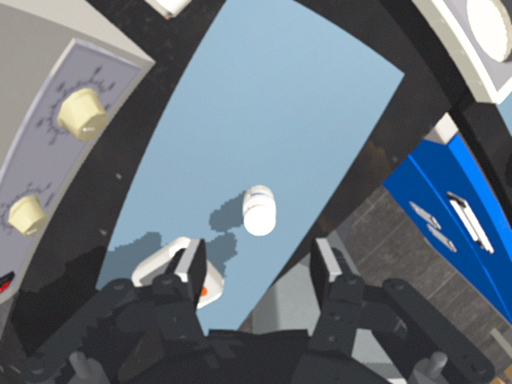

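The vial cap is at (259,219), and the timer corner near (215,285) is behind the left finger.

```bash
python3 - <<'E'
from mw import *
d=np.load('s7.npz'); pos,rot=d['p'],d['q']
print('vial',wpt(259.5,219,.045,pos,rot),wpt(258,188,.0,pos,rot))
for p in [(212,290),(223,297),(190,240)]: print('timer',wpt(*p,.021,pos,rot).round(3))
E
```

```text
vial [0.3783365  0.21336609 0.045     ] [0.38464555 0.21570494 0.        ]
timer [0.301 0.234 0.021]
timer [0.296 0.224 0.021]
timer [0.341 0.257 0.021]
```

{"op": "apply_moves", "data": {
  "commands": [
    {"linear": [0.005, 0.0008, 0.012], "delta_rot": [0, 0, 0], "fingers": 105},
    {"linear": [0.0068, 0.0008, 0.03], "delta_rot": [0, 0, 0], "fingers": 105},
    {"linear": [0.0068, 0.0008, 0.044], "delta_rot": [0, 0, 0], "fingers": 105},
    {"linear": [0.0068, 0.0008, 0.05], "delta_rot": [0, 0, 0], "fingers": 105},
    {"linear": [0.0068, 0.0008, 0.05], "delta_rot": [0, 0, 0], "fingers": 150},
    {"linear": [0.0068, 0.0008, 0.05], "delta_rot": [0, 0, 0], "fingers": 255},
    {"linear": [0.0068, 0.0008, 0.05], "delta_rot": [0, 0, 0], "fingers": 255},
    {"linear": [0.0068, 0.0008, 0.05], "delta_rot": [0, 0, 0], "fingers": 255}
  ]
}}

```text
time: 7.75
tool_pos: [0.3825, 0.2134, 0.0254]
tool_rot: [-0.0, 0.994, 0.112, 0.001]
contact_force: [0.1, 0.1, 0.9]
gripper_width: 0.207
```

```bash
python3 go.py .40 .15 .15 13 / .45 .0 .16 13; python3 -c "
import numpy as np
a=np.radians(82);y=np.array([np.cos(a),np.sin(a)]);x=np.array([y[1],-y[0]])
for c in [(.4912,-.2144)]:
  for p in [(0,-34),(-28,33),(35,40)]: print(p,np.array(c)+x*p[0]/1e3+y*p[1]/1e3)"
```

```text
t 7.75 tcp [0.3825 0.2134 0.0254] psi 12.88 w 0.207 F [0.1 0.1 0.9] j [ 0.34 -0.18  2.2  -0.    1.12  1.68]
lin [ 0.0031  0.0657 -0.1246] rot [-0.   -0.12 -0.12]
lin [ 0.0185  0.2231 -0.1346] rot [-0.   -0.12 -0.12]
(0, -34) [ 0.48646811 -0.24806911]
(-28, 33) [ 0.46806521 -0.17782431]
(35, 40) [ 0.53142631 -0.17966034]
```

{"op": "apply_moves", "data": {
  "commands": [
    {"linear": [0, 0, -0.015], "delta_rot": [0, 0, 0], "fingers": 255},
    {"linear": [0.001, 0.005, -0.045], "delta_rot": [0, 0, 0], "fingers": 255},
    {"linear": [0.005, 0.03, -0.085], "delta_rot": [0, 0, 0], "fingers": 255},
    {"linear": [0.01, 0.065, -0.115], "delta_rot": [0, 0, 0], "fingers": 255},
    {"linear": [0.015, 0.11, -0.13], "delta_rot": [0, 0, 0], "fingers": 255},
    {"linear": [0.022, 0.158, -0.13], "delta_rot": [0, 0, 0], "fingers": 255},
    {"linear": [0.029, 0.206, -0.13], "delta_rot": [0, 0, 0], "fingers": 255},
    {"linear": [0.036, 0.254, -0.13], "delta_rot": [0, 0, 0], "fingers": 255}
  ]
}}

```text
time: 8.55
tool_pos: [0.474, -0.0283, 0.1554]
tool_rot: [0.0, 0.994, 0.112, 0.001]
contact_force: [0.9, 0.9, 0.4]
gripper_width: 0.209
```

```bash
python3 go.py .531 -.178 .155 13
```

```text
t 8.55 tcp [ 0.474  -0.0283  0.1554] psi 12.88 w 0.209 F [0.9 0.9 0.4] j [-0.22 -0.26  2.03  0.    1.37  1.13]
lin [0.0222 0.1586 0.0006] rot [ 0.05 -0.12 -0.12]
```

{"op": "apply_moves", "data": {
  "commands": [
    {"linear": [0.006, 0.04, 0], "delta_rot": [0, 0, 0], "fingers": 255},
    {"linear": [0.012, 0.08, 0], "delta_rot": [0, 0, 0], "fingers": 255},
    {"linear": [0.018, 0.115, 0], "delta_rot": [0, 0, 0], "fingers": 255},
    {"linear": [0.022, 0.142, 0], "delta_rot": [0, 0, 0], "fingers": 255},
    {"linear": [0.024, 0.154, 0.0], "delta_rot": [0, 0, 0], "fingers": 255},
    {"linear": [0.024, 0.158, 0.01], "delta_rot": [0, 0, 0], "fingers": 255},
    {"linear": [0.024, 0.158, 0.025], "delta_rot": [0, 0, 0], "fingers": 255},
    {"linear": [0.024, 0.158, 0.035], "delta_rot": [0, 0, 0], "fingers": 255}
  ]
}}

```text
time: 9.35
tool_pos: [0.5306, -0.1734, 0.1169]
tool_rot: [-0.001, 0.994, 0.113, -0.001]
contact_force: [-0.9, 0.2, -0.4]
gripper_width: 0.211
```

```bash
python3 go.py .531 -.178 .04 13;  python3 - <<'E'
from h import *
s=state();np.savez('s8',p=s['tool_pos'],q=s['tool_rot'])
a=eyes.grab_frame('wrist')[:,:,::-1]
cv2.imwrite('pics/w8.png',a)
E
```

```text
t 9.35 tcp [ 0.5306 -0.1734  0.1169] psi 12.94 w 0.211 F [-0.9  0.2 -0.4] j [-0.45 -0.    1.87  0.    1.28  0.9 ]
lin [-0.0005  0.0048  0.0769] rot [-0.13  0.13 -0.06]
```

View pics/w8.png

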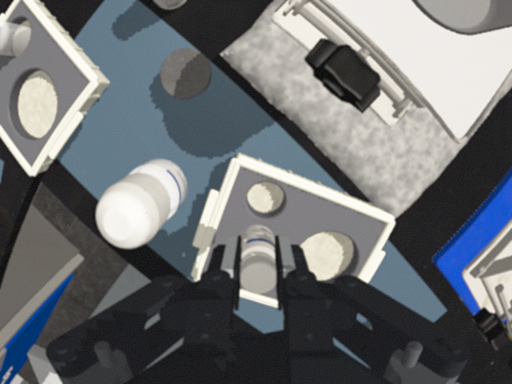

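The vial hangs between the fingers around (258,265), the target pocket is at (266,198), and the dome bottle is at (130,215).

```bash
python3 - <<'E'
from mw import *
im=cv2.imread('pics/w8.png'); d=np.load('s8.npz'); pos,rot=d['p'],d['q']
c=cv2.resize(im[150:310,190:400],None,fx=3.8,fy=3.7,interpolation=cv2.INTER_CUBIC);cv2.imwrite('pics/w8z.png',c)
c=wb(im,(0,0,90),(180,30,172),(195,150,400,300),.026,pos,rot); print('foam3',c[:3],cv2.minAreaRect(c[-1]))
E
```

```text
foam3 (array([287.2, 225.9]), np.int32(8567), array([ 0.512 , -0.2029,  0.026 ])) ((0.48435693979263306, -0.22053714096546173), (0.15910719335079193, 0.11913610249757767), 81.89046478271484)
```

View pics/w8z.png

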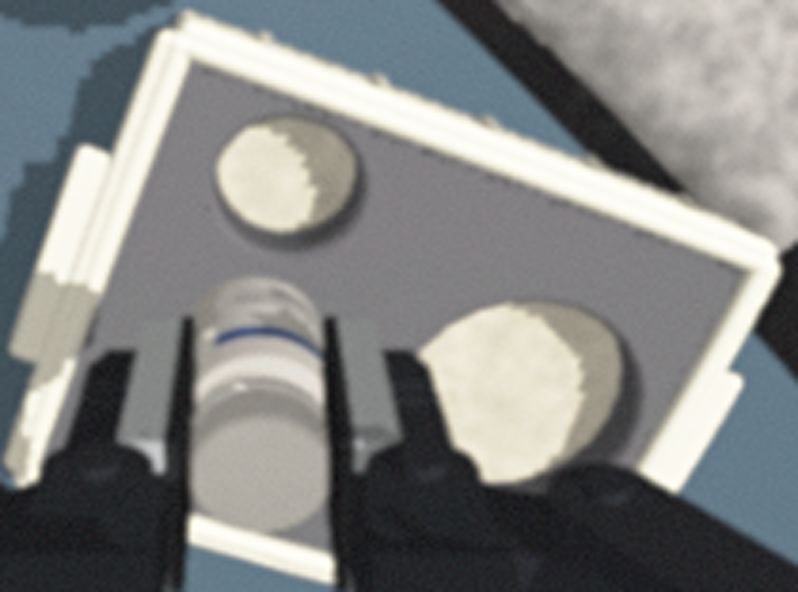

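```bash
python3 - <<'E'
from mw import *
d=np.load('s8.npz'); pos,rot=d['p'],d['q']; T=q2R(rot)
pk=wpt(265.8,198.9,.026,pos,rot); cap=wpt(258.4,277.6,.1365,pos,rot); bot=wpt(257.9,225.1,.0915,pos,rot)
print(pk,cap,bot); print('rel tool cap',(T.T@(cap-pos)).round(4),'botfar',(T.T@(bot-pos)).round(4), 'pk',(T.T@(pk-pos)).round(4))
E
```

```text
[ 0.53155573 -0.17938161  0.026     ] [ 0.52580346 -0.17444602  0.1365    ] [ 0.53440022 -0.17213198  0.0915    ]
rel tool cap [-0.005  -0.0001 -0.0196] botfar [ 0.004  -0.0003  0.0254] pk [-0.0002  0.0063  0.0909]
```

```bash
python3 go.py .531 -.178 .04 13
```

```text
t 9.4 tcp [ 0.5295 -0.1728  0.115 ] psi 12.95 w 0.21 F [-1.2  0.3 -2.2] j [-0.45 -0.    1.87  0.    1.28  0.9 ]
lin [0.0006 0.0057 0.075 ] rot [-0.24  0.27 -0.05]
```

{"op": "apply_moves", "data": {
  "commands": [
    {"linear": [0.004, 0.005, 0.006], "delta_rot": [0, 0, 0], "fingers": 255},
    {"linear": [0.006, 0.0068, 0.02], "delta_rot": [0, 0, 0], "fingers": 255},
    {"linear": [0.006, 0.0068, 0.038], "delta_rot": [0, 0, 0], "fingers": 255},
    {"linear": [0.006, 0.0068, 0.052], "delta_rot": [0, 0, 0], "fingers": 255},
    {"linear": [0.006, 0.0068, 0.064], "delta_rot": [0, 0, 0], "fingers": 255},
    {"linear": [0.006, 0.0068, 0.072], "delta_rot": [0, 0, 0], "fingers": 255},
    {"linear": [0.006, 0.0068, 0.077], "delta_rot": [0, 0, 0], "fingers": 255},
    {"linear": [0.006, 0.0068, 0.078], "delta_rot": [0, 0, 0], "fingers": 255}
  ]
}}

```text
time: 10.2
tool_pos: [0.5391, -0.1802, 0.0408]
tool_rot: [-0.0, 0.994, 0.112, -0.0]
contact_force: [0.2, 0.5, -0.2]
gripper_width: 0.206
```

```bash
python3 go.py .531 -.178 .04 13;  python3 - <<'E'
from h import *
s=state();np.savez('s9',p=s['tool_pos'],q=s['tool_rot'])
a=eyes.grab_frame('wrist')[:,:,::-1]
cv2.imwrite('pics/w9.png',a)
E
```

```text
t 10.2 tcp [ 0.5391 -0.1802  0.0408] psi 12.88 w 0.206 F [ 0.2  0.5 -0.2] j [-0.45  0.12  1.88  0.    1.14  0.89]
lin [-0.0074 -0.004   0.0008] rot [-0.03  0.03 -0.12]
```

View pics/w9.png

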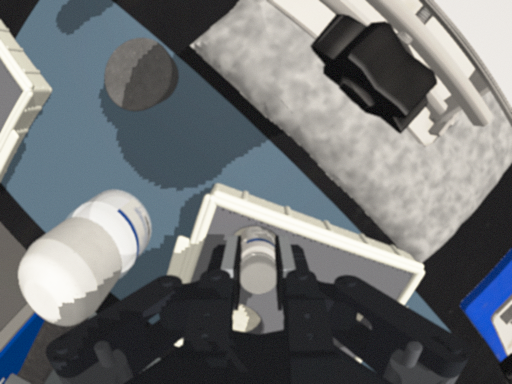

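{"op": "apply_moves", "data": {
  "commands": [
    {"linear": [-0.0015, -0.002, 0.0], "delta_rot": [0, 0, 0], "fingers": 255},
    {"linear": [-0.0015, -0.002, 0.001], "delta_rot": [0, 0, 0], "fingers": 255},
    {"linear": [-0.0015, -0.002, 0.003], "delta_rot": [0, 0, 0], "fingers": 255},
    {"linear": [-0.0015, -0.002, 0.004], "delta_rot": [0, 0, 0], "fingers": 255},
    {"linear": [-0.0015, -0.002, 0.004], "delta_rot": [0, 0, 0], "fingers": 255},
    {"linear": [-0.0015, -0.002, 0.004], "delta_rot": [0, 0, 0], "fingers": 255},
    {"linear": [-0.0015, -0.002, 0.004], "delta_rot": [0, 0, 0], "fingers": 255},
    {"linear": [-0.0015, -0.002, 0.004], "delta_rot": [0, 0, 0], "fingers": 255}
  ]
}}

```text
time: 11.05
tool_pos: [0.5375, -0.1787, 0.0374]
tool_rot: [0.0, 0.994, 0.112, 0.0]
contact_force: [0.4, 0.3, 0.1]
gripper_width: 0.209
```

{"op": "apply_moves", "data": {
  "commands": [
    {"linear": [0, 0, 0.001], "delta_rot": [0, 0, 0], "fingers": 255},
    {"linear": [0, 0, 0.002], "delta_rot": [0, 0, 0], "fingers": 255},
    {"linear": [0, 0, 0.0025], "delta_rot": [0, 0, 0], "fingers": 255},
    {"linear": [0, 0, 0.0025], "delta_rot": [0, 0, 0], "fingers": 255},
    {"linear": [0, 0, 0.0025], "delta_rot": [0, 0, 0], "fingers": 255},
    {"linear": [0, 0, 0.0025], "delta_rot": [0, 0, 0], "fingers": 190},
    {"linear": [0, 0, 0.002], "delta_rot": [0, 0, 0], "fingers": 165},
    {"linear": [0, 0, 0.002], "delta_rot": [0, 0, 0], "fingers": 165}
  ]
}}

```text
time: 11.85
tool_pos: [0.5371, -0.1786, 0.0349]
tool_rot: [-0.0, 0.994, 0.112, -0.0]
contact_force: [-0.6, 0.2, 0.1]
gripper_width: 0.35
```

{"op": "apply_moves", "data": {
  "commands": [
    {"linear": [0, 0, -0.005], "delta_rot": [0, 0, 0], "fingers": 165},
    {"linear": [0, 0, -0.02], "delta_rot": [0, 0, 0], "fingers": 165},
    {"linear": [0, 0, -0.045], "delta_rot": [0, 0, 0], "fingers": 165},
    {"linear": [0, 0, -0.08], "delta_rot": [0, 0, 0], "fingers": 150},
    {"linear": [0, 0, -0.11], "delta_rot": [0, 0, 0], "fingers": 120},
    {"linear": [0, 0, -0.125], "delta_rot": [0, 0, 0], "fingers": 60},
    {"linear": [0, 0, -0.125], "delta_rot": [0, 0, 0], "fingers": 60},
    {"linear": [0, 0, -0.125], "delta_rot": [0, 0, 0], "fingers": 60}
  ]
}}

```text
time: 12.65
tool_pos: [0.537, -0.1785, 0.1597]
tool_rot: [-0.0, 0.994, 0.112, -0.0]
contact_force: [-0.7, 0.0, -0.0]
gripper_width: 0.763
```

```bash
python3 go.py .695 -.057 .14 13;  python3 - <<'E'
from h import *
s=state();np.savez('s10',p=s['tool_pos'],q=s['tool_rot'])
a=eyes.grab_frame('wrist')[:,:,::-1]
cv2.imwrite('pics/w10.png',a)
E
```

```text
t 12.65 tcp [ 0.537  -0.1785  0.1597] psi 12.88 w 0.763 F [-0.7  0.  -0. ] j [-0.45 -0.03  1.82 -0.    1.35  0.89]
lin [ 0.1811 -0.0832  0.0197] rot [-0.03  0.04 -0.12]
```

View pics/w10.png

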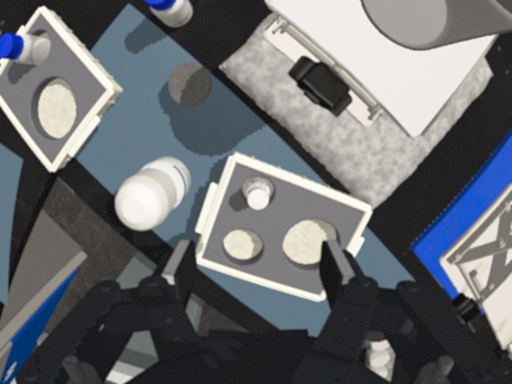

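The vial stands upright in its pocket at (257,195). Next is blue bottle 1, going around the balance.

{"op": "apply_moves", "data": {
  "commands": [
    {"linear": [0.012, -0.025, 0], "delta_rot": [0, 0, 0], "fingers": 60},
    {"linear": [0.032, -0.065, 0], "delta_rot": [0, 0, 0], "fingers": 60},
    {"linear": [0.052, -0.105, 0], "delta_rot": [0, 0, 0], "fingers": 60},
    {"linear": [0.085, -0.112, 0], "delta_rot": [0, 0, 0], "fingers": 60},
    {"linear": [0.12, -0.103, 0], "delta_rot": [0, 0, 0], "fingers": 60},
    {"linear": [0.14, -0.095, 0.01], "delta_rot": [0, 0, 0], "fingers": 60},
    {"linear": [0.15, -0.09, 0.02], "delta_rot": [0, 0, 0], "fingers": 60},
    {"linear": [0.15, -0.09, 0.02], "delta_rot": [0, 0, 0], "fingers": 60}
  ]
}}

```text
time: 13.5
tool_pos: [0.6621, -0.0572, 0.1355]
tool_rot: [-0.001, 0.994, 0.112, -0.004]
contact_force: [-0.6, 0.7, 0.1]
gripper_width: 0.766
```

```bash
python3 go.py .695 -.057 .14 13;  python3 - <<'E'
from h import *
s=state();np.savez('s11',p=s['tool_pos'],q=s['tool_rot'])
a=eyes.grab_frame('wrist')[:,:,::-1]
cv2.imwrite('pics/w11.png',a)
from mw import *
c=wb(cv2.imread('pics/w11.png'),(105,120,80),(130,255,255),(180,60,330,300),.066,s['tool_pos'],s['tool_rot']);print(c[:-1])
E
```

```text
t 13.5 tcp [ 0.6621 -0.0572  0.1355] psi 12.88 w 0.766 F [-0.6  0.7  0.1] j [-0.2   0.22  1.59 -0.    1.34  1.15]
lin [ 0.0321  0.0071 -0.0048] rot [-0.17  0.39 -0.12]
(array([267. , 166.3]), np.int32(1116), array([ 0.6938, -0.0562,  0.066 ]), 'circ', array([ 0.694 , -0.0566,  0.0293]))
```

View pics/w11.png

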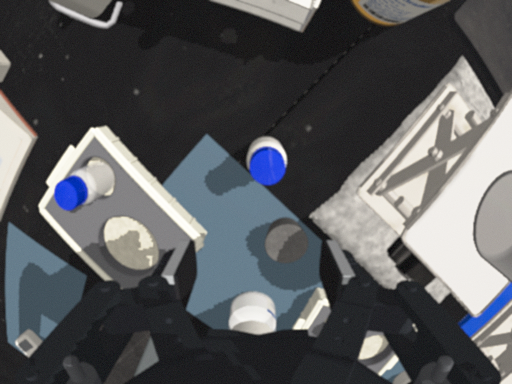

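```bash
python3 - <<'E'
from h import *
d=np.load('s11.npz')
print('plate top cam',[pt('top',*p,z).round(3) for p in [(296,90),(275,132)] for z in (.05,.1)])
print('plate wrist',[wpt(*p,z,d['p'],d['q']).round(3) for p in [(405,240),(365,190)] for z in (.05,.1)])
print('slab',wpt(312,215,.01,d['p'],d['q']),'stopper',wpt(288,241,.028,d['p'],d['q']))
E
python3 go.py .6935 -.0565 .024 13
```

```text
plate top cam [array([ 0.83, -0.23,  0.05]), array([ 0.811, -0.224,  0.1  ]), array([ 0.69, -0.16,  0.05]), array([ 0.677, -0.158,  0.1  ])]
plate wrist [array([ 0.654, -0.199,  0.05 ]), array([ 0.672, -0.164,  0.1  ]), array([ 0.691, -0.142,  0.05 ]), array([ 0.701, -0.12 ,  0.1  ])]
slab [ 0.64572537 -0.11463596  0.01      ] stopper [ 0.62163909 -0.09493356  0.028     ]
t 13.55 tcp [ 0.6619 -0.0572  0.1367] psi 12.88 w 0.766 F [-0.3 -0.  -0.6] j [-0.2   0.22  1.59 -0.    1.34  1.15]
lin [0.0316 0.0066 0.1125] rot [-0.15  0.33 -0.12]
```

{"op": "apply_moves", "data": {
  "commands": [
    {"linear": [0.015, 0.003, 0.01], "delta_rot": [0, 0.2, 0], "fingers": 80},
    {"linear": [0.028, 0.006, 0.03], "delta_rot": [0, 0.2, 0], "fingers": 80},
    {"linear": [0.0316, 0.0066, 0.06], "delta_rot": [0, 0.2, 0], "fingers": 80},
    {"linear": [0.0316, 0.0066, 0.09], "delta_rot": [0, 0.2, 0], "fingers": 80},
    {"linear": [0.0316, 0.0066, 0.107], "delta_rot": [0, 0.2, 0], "fingers": 80},
    {"linear": [0.0316, 0.0066, 0.1125], "delta_rot": [0, 0.2, 0], "fingers": 80},
    {"linear": [0.0316, 0.0066, 0.1125], "delta_rot": [0, 0.2, 0], "fingers": 80},
    {"linear": [0.0316, 0.0066, 0.1125], "delta_rot": [0, 0.2, 0], "fingers": 80}
  ]
}}

```text
time: 14.35
tool_pos: [0.6969, -0.0572, 0.0298]
tool_rot: [0.0, 0.994, 0.112, 0.003]
contact_force: [-0.5, -0.2, 0.2]
gripper_width: 0.682
```

{"op": "apply_moves", "data": {
  "commands": [
    {"linear": [0, 0, 0], "delta_rot": [0, 0, 0], "fingers": 255},
    {"linear": [0, 0, 0], "delta_rot": [0, 0, 0], "fingers": 255},
    {"linear": [0, 0, 0], "delta_rot": [0, 0, 0], "fingers": 255},
    {"linear": [0, 0, 0], "delta_rot": [0, 0, 0], "fingers": 255},
    {"linear": [0, 0, -0.01], "delta_rot": [0, 0, 0], "fingers": 255},
    {"linear": [0, 0, -0.04], "delta_rot": [0, 0, 0], "fingers": 255},
    {"linear": [0, 0, -0.08], "delta_rot": [0, 0, 0], "fingers": 255},
    {"linear": [0, 0, -0.12], "delta_rot": [0, 0, 0], "fingers": 255}
  ]
}}

```text
time: 15.15
tool_pos: [0.6946, -0.0568, 0.1485]
tool_rot: [-0.001, 0.994, 0.112, 0.001]
contact_force: [1.2, -0.5, -0.9]
gripper_width: 0.343
```

```bash
python3 go.py .58 -.06 .17 13 / .468 -.175 .16 13
```

```text
t 15.15 tcp [ 0.6946 -0.0568  0.1485] psi 12.88 w 0.343 F [ 1.2 -0.5 -0.9] j [-0.19  0.28  1.5   0.    1.36  1.16]
lin [-0.1124 -0.0225 -0.0217] rot [-0.05 -0.09 -0.12]
lin [-0.2472  0.0647 -0.012 ] rot [-0.05 -0.09 -0.12]
```

{"op": "apply_moves", "data": {
  "commands": [
    {"linear": [-0.02, -0.004, -0.01], "delta_rot": [0, 0, 0], "fingers": 255},
    {"linear": [-0.055, -0.011, -0.02], "delta_rot": [0, 0, 0], "fingers": 255},
    {"linear": [-0.1, -0.018, -0.025], "delta_rot": [0, 0, 0], "fingers": 255},
    {"linear": [-0.14, -0.002, -0.025], "delta_rot": [0, 0, 0], "fingers": 255},
    {"linear": [-0.178, 0.022, -0.025], "delta_rot": [0, 0, 0], "fingers": 255},
    {"linear": [-0.215, 0.046, -0.025], "delta_rot": [0, 0, 0], "fingers": 255},
    {"linear": [-0.24, 0.061, -0.02], "delta_rot": [0, 0, 0], "fingers": 255},
    {"linear": [-0.247, 0.065, -0.012], "delta_rot": [0, 0, 0], "fingers": 255}
  ]
}}

```text
time: 15.95
tool_pos: [0.4677, -0.1771, 0.1596]
tool_rot: [0.0, 0.994, 0.111, 0.002]
contact_force: [0.3, 0.3, -1.6]
gripper_width: 0.343
```

{"op": "apply_moves", "data": {
  "commands": [
    {"linear": [0, 0, 0.005], "delta_rot": [0, 0, 0], "fingers": 255},
    {"linear": [0, 0, 0.02], "delta_rot": [0, 0, 0], "fingers": 255},
    {"linear": [0, 0, 0.035], "delta_rot": [0, 0, 0], "fingers": 255},
    {"linear": [0, 0, 0.04], "delta_rot": [0, 0, 0], "fingers": 255},
    {"linear": [0, 0, 0.04], "delta_rot": [0, 0, 0], "fingers": 255},
    {"linear": [0, 0, 0.04], "delta_rot": [0, 0, 0], "fingers": 255},
    {"linear": [0, 0, 0.04], "delta_rot": [0, 0, 0], "fingers": 255},
    {"linear": [0, 0, 0.04], "delta_rot": [0, 0, 0], "fingers": 255}
  ]
}}

```text
time: 16.75
tool_pos: [0.4698, -0.1756, 0.1198]
tool_rot: [0.0, 0.994, 0.112, 0.002]
contact_force: [-0.3, 0.3, -0.4]
gripper_width: 0.344
```

```bash
python3 go.py .468 -.178 .037 13;  python3 - <<'E'
from h import *
s=state();np.savez('s12',p=s['tool_pos'],q=s['tool_rot'])
a=eyes.grab_frame('wrist')[:,:,::-1]
cv2.imwrite('pics/w12.png',cv2.resize(a[130:350,150:400],None,fx=2.7,fy=2.7,interpolation=cv2.INTER_CUBIC))
E
```

```text
t 16.75 tcp [ 0.4698 -0.1756  0.1198] psi 12.89 w 0.344 F [-0.3  0.3 -0.4] j [-0.51 -0.15  2.    0.    1.29  0.84]
lin [-0.0026  0.0019  0.0828] rot [ 0.05 -0.26 -0.11]
```

View pics/w12.png

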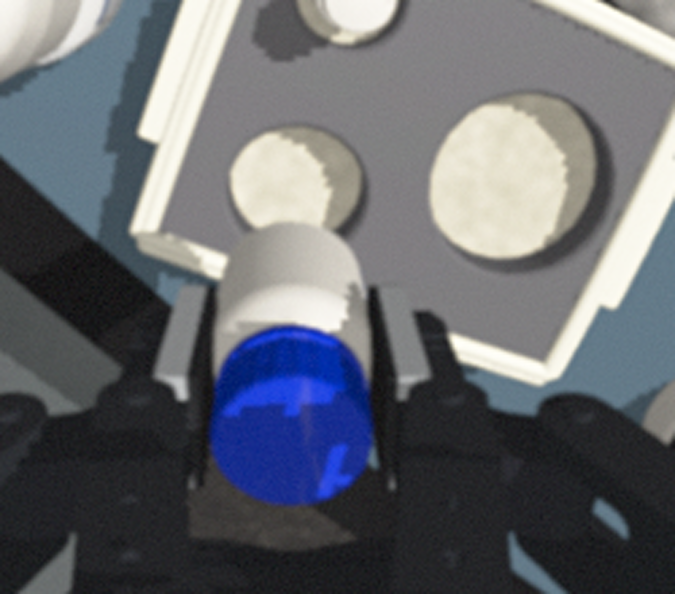

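The cap is centred at about (258,287) and the target hole at about (260,198).

```bash
python3 - <<'E'
from mw import *
d=np.load('s12.npz'); pos,rot=d['p'],d['q']; T=q2R(rot)
pk=wpt(260,198.8,.026,pos,rot); cap=wpt(258.1,287.4,.159,pos,rot); bot=wpt(150+288/2.7,130+222/2.7,pos[2]-.0265,pos,rot)
for n,q in [('pk',pk),('cap',cap),('botfar',bot)]: print(n,q.round(4),(T.T@(q-pos)).round(4))
E
```

```text
pk [ 0.4695 -0.1773  0.026 ] [-0.0011  0.0015  0.0938]
cap [ 0.4723 -0.1747  0.159 ] [ 0.0028 -0.0003 -0.0392]
botfar [ 0.4813 -0.1719  0.0933] [ 0.012  -0.0011  0.0266]
```

{"op": "apply_moves", "data": {
  "commands": [
    {"linear": [0.001, 0.002, 0.01], "delta_rot": [0, 0, 0], "fingers": 255},
    {"linear": [0.001, 0.002, 0.03], "delta_rot": [0, 0, 0], "fingers": 255},
    {"linear": [0.001, 0.002, 0.05], "delta_rot": [0, 0, 0], "fingers": 255},
    {"linear": [0.001, 0.002, 0.066], "delta_rot": [0, 0, 0], "fingers": 255},
    {"linear": [0.001, 0.002, 0.076], "delta_rot": [0, 0, 0], "fingers": 255},
    {"linear": [0.001, 0.002, 0.08], "delta_rot": [0, 0, 0], "fingers": 255},
    {"linear": [0.001, 0.002, 0.082], "delta_rot": [0, 0, 0], "fingers": 255},
    {"linear": [0.001, 0.002, 0.082], "delta_rot": [0, 0, 0], "fingers": 255}
  ]
}}

```text
time: 17.6
tool_pos: [0.4718, -0.177, 0.0402]
tool_rot: [-0.001, 0.994, 0.112, 0.001]
contact_force: [-8.6, 7.2, 18.8]
gripper_width: 0.342
```

{"op": "apply_moves", "data": {
  "commands": [
    {"linear": [0, 0, 0.0], "delta_rot": [0, 0, 0], "fingers": 255},
    {"linear": [0, 0, 0.0], "delta_rot": [0, 0, 0], "fingers": 255},
    {"linear": [0, 0, 0.0], "delta_rot": [0, 0, 0], "fingers": 255},
    {"linear": [0, 0, 0.001], "delta_rot": [0, 0, 0], "fingers": 255},
    {"linear": [0, 0, 0.001], "delta_rot": [0, 0, 0], "fingers": 255},
    {"linear": [0, 0, 0.002], "delta_rot": [0, 0, 0], "fingers": 255},
    {"linear": [0, 0, 0.002], "delta_rot": [0, 0, 0], "fingers": 255},
    {"linear": [0, 0, 0.002], "delta_rot": [0, 0, 0], "fingers": 255}
  ]
}}

```text
time: 18.4
tool_pos: [0.4724, -0.1771, 0.0402]
tool_rot: [-0.001, 0.994, 0.112, 0.002]
contact_force: [-11.4, 8.7, 29.5]
gripper_width: 0.343
```

```bash
python3 - <<'E'
from h import *
s=state();np.savez('s13',p=s['tool_pos'],q=s['tool_rot'])
a=eyes.grab_frame('wrist')[:,:,::-1]
cv2.imwrite('pics/w13.png',cv2.resize(a[130:350,150:400],None,fx=2.7,fy=2.7,interpolation=cv2.INTER_CUBIC))
E
```

```text
(no output)
```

View pics/w13.png

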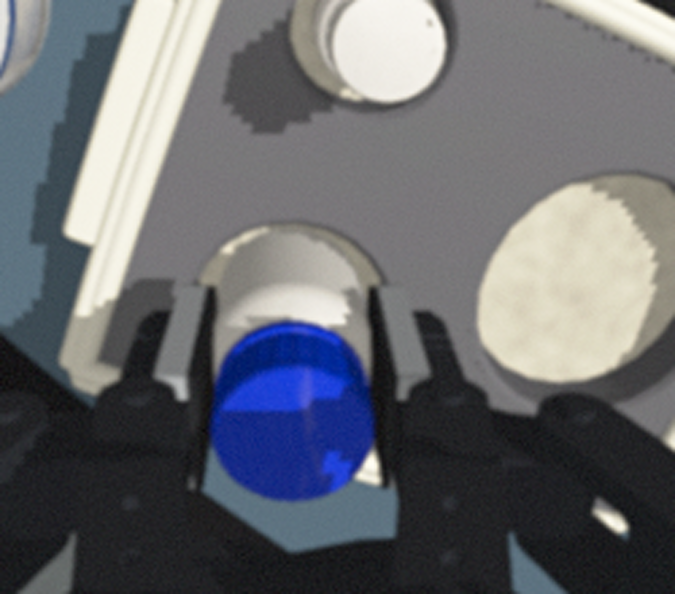

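The bottle sits inside the hole, centred. I'll release it.

{"op": "apply_moves", "data": {
  "commands": [
    {"linear": [0, 0, -0.001], "delta_rot": [0, 0, 0], "fingers": 255},
    {"linear": [0, 0, -0.002], "delta_rot": [0, 0, 0], "fingers": 140},
    {"linear": [0, 0, -0.002], "delta_rot": [0, 0, 0], "fingers": 125},
    {"linear": [0, 0, -0.002], "delta_rot": [0, 0, 0], "fingers": 125},
    {"linear": [0, 0, -0.015], "delta_rot": [0, 0, 0], "fingers": 125},
    {"linear": [0, 0, -0.045], "delta_rot": [0, 0, 0], "fingers": 125},
    {"linear": [0, 0, -0.085], "delta_rot": [0, 0, 0], "fingers": 125},
    {"linear": [0, 0, -0.12], "delta_rot": [0, 0, 0], "fingers": 60}
  ]
}}

```text
time: 19.25
tool_pos: [0.4705, -0.1772, 0.1571]
tool_rot: [-0.0, 0.994, 0.112, 0.002]
contact_force: [0.0, -0.4, -0.1]
gripper_width: 0.666
```

```bash
python3 go.py .398 -.369 .12 30;  python3 - <<'E'
from h import *
s=state();np.savez('s14',p=s['tool_pos'],q=s['tool_rot'])
a=eyes.grab_frame('wrist')[:,:,::-1]
cv2.imwrite('pics/w14.png',a)
E
```

```text
t 19.25 tcp [ 0.4705 -0.1772  0.1571] psi 12.87 w 0.666 F [ 0.  -0.4 -0.1] j [-0.51 -0.19  1.97  0.    1.36  0.84]
lin [-0.1136  0.1708  0.0368] rot [  0.06  -0.22 -17.13]
```

View pics/w14.png

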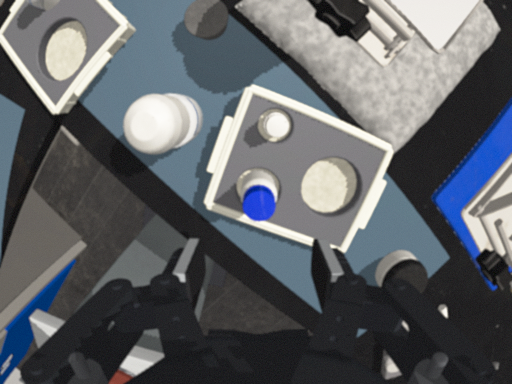

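{"op": "apply_moves", "data": {
  "commands": [
    {"linear": [-0.012, 0.018, 0], "delta_rot": [0, -0.2, -5], "fingers": 25},
    {"linear": [-0.036, 0.054, 0], "delta_rot": [0, -0.2, -11], "fingers": 25},
    {"linear": [-0.062, 0.093, 0], "delta_rot": [0, -0.2, -17], "fingers": 25},
    {"linear": [-0.086, 0.129, 0.01], "delta_rot": [0, -0.2, -23], "fingers": 25},
    {"linear": [-0.104, 0.156, 0.025], "delta_rot": [0, -0.2, -28], "fingers": 25},
    {"linear": [-0.1136, 0.171, 0.037], "delta_rot": [0, -0.2, -30], "fingers": 25},
    {"linear": [-0.1136, 0.171, 0.037], "delta_rot": [0, -0.2, -30], "fingers": 25},
    {"linear": [-0.1136, 0.171, 0.037], "delta_rot": [0, -0.2, -30], "fingers": 25}
  ]
}}

```text
time: 20.1
tool_pos: [0.3979, -0.369, 0.1177]
tool_rot: [0.0, 0.931, 0.365, 0.0]
contact_force: [0.2, -0.2, -0.6]
gripper_width: 0.899
```

```bash
python3 - <<'E'
from h import *
s=state();np.savez('s15',p=s['tool_pos'],q=s['tool_rot'])
a=eyes.grab_frame('wrist')[:,:,::-1]
cv2.imwrite('pics/w15.png',a)
from mw import *
c=wb(cv2.imread('pics/w15.png'),(0,0,0),(180,120,92),(200,150,325,262),.041,s['tool_pos'],s['tool_rot']);print(c[:-1])
E
python3 go.py .398 -.369 .12 43
```

```text
(array([259.9, 202.4]), np.int32(4132), array([ 0.4001, -0.3687,  0.041 ]), 'circ', array([ 0.3992, -0.3695,  0.0592]))
t 20.15 tcp [ 0.3984 -0.3688  0.1182] psi 42.86 w 0.902 F [0.1 0.4 0.2] j [-0.88 -0.05  1.91  0.    1.28 -0.06]
lin [-0.0004 -0.0001 -0.0018] rot [ 0.07 -0.   -0.14]
```

View pics/w15.png

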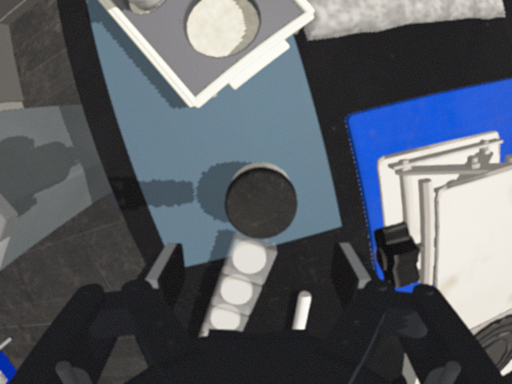

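The jar is centred between the fingers at (260,202), and the case is behind it, clear of both fingers. I'll descend and grip.

{"op": "apply_moves", "data": {
  "commands": [
    {"linear": [0.001, 0, 0.02], "delta_rot": [0, 0, 0], "fingers": 25},
    {"linear": [0.001, 0, 0.05], "delta_rot": [0, 0, 0], "fingers": 25},
    {"linear": [0.001, 0, 0.08], "delta_rot": [0, 0, 0], "fingers": 25},
    {"linear": [0.001, 0, 0.097], "delta_rot": [0, 0, 0], "fingers": 25},
    {"linear": [0.001, 0, 0.102], "delta_rot": [0, 0, 0], "fingers": 25},
    {"linear": [0.001, 0, 0.102], "delta_rot": [0, 0, 0], "fingers": 40},
    {"linear": [0.001, 0, 0.102], "delta_rot": [0, 0, 0], "fingers": 40},
    {"linear": [0.001, 0, 0.102], "delta_rot": [0, 0, 0], "fingers": 255}
  ]
}}

```text
time: 20.95
tool_pos: [0.3999, -0.3695, 0.0175]
tool_rot: [0.002, 0.931, 0.366, 0.001]
contact_force: [-0.2, -1.2, -0.2]
gripper_width: 0.692
```

{"op": "apply_moves", "data": {
  "commands": [
    {"linear": [0, 0, 0], "delta_rot": [0, 0, 0], "fingers": 255},
    {"linear": [0, 0, 0], "delta_rot": [0, 0, 0], "fingers": 255},
    {"linear": [0, 0, 0], "delta_rot": [0, 0, 0], "fingers": 255},
    {"linear": [0, 0, -0.005], "delta_rot": [0, 0, 0], "fingers": 255},
    {"linear": [0, 0, -0.02], "delta_rot": [0, 0, 0], "fingers": 255},
    {"linear": [0, 0, -0.05], "delta_rot": [0, 0, 0], "fingers": 255},
    {"linear": [0, 0, -0.09], "delta_rot": [0, 0, 0], "fingers": 255},
    {"linear": [0, 0, -0.125], "delta_rot": [0, 0, 0], "fingers": 255}
  ]
}}

```text
time: 21.75
tool_pos: [0.3988, -0.3686, 0.1435]
tool_rot: [0.001, 0.931, 0.365, 0.0]
contact_force: [0.7, 0.2, -1.0]
gripper_width: 0.649
```

```bash
python3 - <<'E'
from h import *
s=state();np.savez('s16',p=s['tool_pos'],q=s['tool_rot'])
a=eyes.grab_frame('wrist')[:,:,::-1]
cv2.imwrite('pics/w16.png',a)
E
python3 go.py .575 .061 .14 13 / .48 -.13 .17 13
```

```text
t 21.8 tcp [ 0.4015 -0.3717  0.1509] psi 42.88 w 0.652 F [ 2.1 -2.6  4.2] j [-0.88 -0.08  1.88 -0.    1.33 -0.06]
lin [ 0.4216 -0.1991  0.0077] rot [ 0.78 -0.14 29.88]
lin [ 0.222  -0.1234 -0.0211] rot [ 0.78 -0.14 29.88]
```

View pics/w16.png

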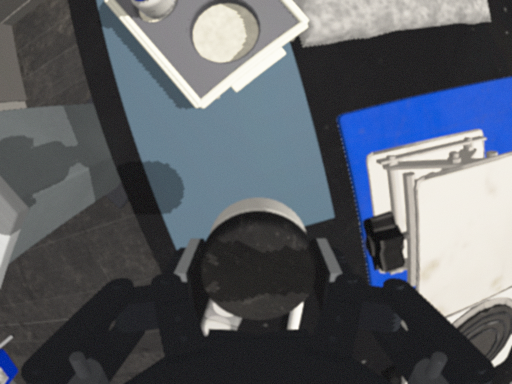

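The jar is gripped level. Carry it high over the tray and the dome bottle to tray two.

{"op": "apply_moves", "data": {
  "commands": [
    {"linear": [0.01, -0.005, -0.015], "delta_rot": [0, 0, -2], "fingers": 255},
    {"linear": [0.035, -0.017, -0.03], "delta_rot": [0, 0, -5], "fingers": 255},
    {"linear": [0.072, -0.034, -0.035], "delta_rot": [0, 0, -9], "fingers": 255},
    {"linear": [0.115, -0.054, -0.035], "delta_rot": [0, 0, -12], "fingers": 255},
    {"linear": [0.158, -0.074, -0.035], "delta_rot": [0, 0, -12], "fingers": 255},
    {"linear": [0.2, -0.094, -0.035], "delta_rot": [0, 0, -12], "fingers": 255},
    {"linear": [0.24, -0.114, -0.035], "delta_rot": [0, 0, -12], "fingers": 255},
    {"linear": [0.265, -0.126, -0.035], "delta_rot": [0, 0, -12], "fingers": 255}
  ]
}}

```text
time: 22.6
tool_pos: [0.5069, -0.0921, 0.175]
tool_rot: [-0.001, 0.887, 0.463, -0.0]
contact_force: [-0.1, 0.7, -0.7]
gripper_width: 0.649
```

```bash
python3 go.py .565 .05 .15 55
```

```text
t 22.6 tcp [ 0.5069 -0.0921  0.175 ] psi 55.1 w 0.649 F [-0.1  0.7 -0.7] j [-0.32 -0.17  1.92  0.    1.39  0.28]
lin [ 0.1498 -0.0336  0.0251] rot [-0.07  0.01  0.1 ]
```

{"op": "apply_moves", "data": {
  "commands": [
    {"linear": [0.02, -0.005, 0], "delta_rot": [0, 0, 0], "fingers": 255},
    {"linear": [0.05, -0.012, 0], "delta_rot": [0, 0, 0], "fingers": 255},
    {"linear": [0.085, -0.02, 0], "delta_rot": [0, 0, 0], "fingers": 255},
    {"linear": [0.118, -0.027, 0.01], "delta_rot": [0, 0, 0], "fingers": 255},
    {"linear": [0.14, -0.032, 0.03], "delta_rot": [0, 0, 0], "fingers": 255},
    {"linear": [0.149, -0.034, 0.045], "delta_rot": [0, 0, 0], "fingers": 255},
    {"linear": [0.149, -0.034, 0.05], "delta_rot": [0, 0, 0], "fingers": 255},
    {"linear": [0.149, -0.034, 0.05], "delta_rot": [0, 0, 0], "fingers": 255}
  ]
}}

```text
time: 23.4
tool_pos: [0.5637, 0.0452, 0.1238]
tool_rot: [-0.0, 0.887, 0.461, -0.002]
contact_force: [-0.0, -0.4, -0.4]
gripper_width: 0.649
```

```bash
python3 go.py .575 .061 .027 55;python3 - <<'E'
from h import *
s=state();np.savez('s17',p=s['tool_pos'],q=s['tool_rot'])
a=eyes.grab_frame('wrist')[:,:,::-1]
cv2.imwrite('pics/w17.png',a)
E
python3 go.py
```

```text
t 23.4 tcp [0.5637 0.0452 0.1238] psi 54.89 w 0.649 F [-0.  -0.4 -0.4] j [-0.05  0.    1.85 -0.    1.29  0.56]
lin [0.0197 0.0004 0.0967] rot [-0.11  0.16 -0.11]
t 23.45 tcp [0.5644 0.0449 0.1249] psi 54.85 w 0.653 F [ 0.4 -0.6 -0.6] j [-0.05  0.    1.85 -0.    1.29  0.56]
```

View pics/w17.png

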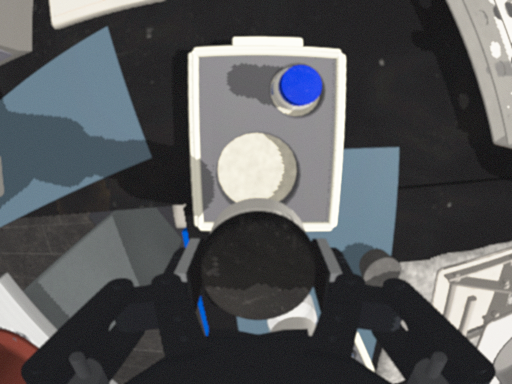

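The lid is centred at about (259,260), and the 70 mm pocket at about (258,172), with its near edge hidden.

```bash
python3 - <<'E'
from mw import *
d=np.load('s17.npz'); pos,rot=d['p'],d['q']; T=q2R(rot)
im=cv2.imread('pics/w17.png')
for n,(u,v,z) in dict(left=(216.5,172,.026),right=(299.5,172,.026),top=(259,131,.026),inL=(198,150,.026),inR=(333,150,.026),lidL=(201,262,pos[2]+.0245),lidR=(317,262,pos[2]+.0245),lidbot=(259,317,pos[2]+.0245)).items():
    q=wpt(u,v,z,pos,rot); print(n,q.round(4),(T.T@(q-pos)).round(4))
h=cv2.cvtColor(im,cv2.COLOR_BGR2HSV)
print(h[172,208:230].tolist());print(h[172,288:308].tolist());print(h[122:142,259].tolist())
E
```

```text
left [0.5472 0.0826 0.026 ] [ 0.0214 -0.0348  0.0978]
right [0.6039 0.043  0.026 ] [0.0215 0.0344 0.0976]
top [0.5956 0.0901 0.026 ] [0.0554 0.0006 0.0976]
inL [0.5457 0.1066 0.026 ] [ 0.0402 -0.0498  0.0977]
inR [0.6376 0.0427 0.026 ] [0.0407 0.0621 0.0975]
lidL [0.5458 0.066  0.1483] [ 0.0066 -0.0266 -0.0245]
lidR [0.5897 0.0352 0.1483] [ 0.0067  0.027  -0.0246]
lidbot [0.549  0.0238 0.1483] [-0.0261  0.0003 -0.0244]
[[150, 5, 96], [120, 8, 95], [140, 8, 101], [150, 2, 114], [130, 6, 131], [150, 4, 140], [150, 5, 141], [130, 6, 131], [23, 8, 123], [21, 20, 162], [20, 35, 220], [23, 23, 239], [24, 20, 240], [23, 19, 242], [23, 19, 244], [23, 19, 244], [24, 20, 244], [25, 18, 243], [25, 18, 243], [24, 21, 243], [23, 19, 243], [23, 18, 242]]
[[23, 33, 163], [23, 32, 167], [20, 33, 170], [25, 34, 172], [23, 34, 179], [20, 34, 181], [23, 37, 179], [22, 33, 169], [23, 31, 130], [24, 15, 85], [165, 7, 78], [170, 8, 100], [0, 2, 121], [150, 2, 138], [165, 4, 145], [150, 7, 144], [0, 5, 142], [0, 2, 143], [160, 5, 143], [158, 7, 143]]
[[150, 7, 144], [138, 9, 145], [143, 7, 147], [165, 7, 147], [132, 9, 146], [150, 5, 147], [160, 5, 144], [135, 3, 146], [126, 9, 141], [135, 8, 134], [20, 15, 152], [20, 33, 209], [23, 25, 237], [25, 19, 243], [25, 19, 242], [23, 21, 242], [23, 19, 241], [25, 20, 240], [24, 20, 242], [23, 19, 243]]
```

{"op": "apply_moves", "data": {
  "commands": [
    {"linear": [0.01, 0, 0.003], "delta_rot": [0, 0, 0], "fingers": 255},
    {"linear": [0.018, 0, 0.015], "delta_rot": [0, 0, 0], "fingers": 255},
    {"linear": [0.0195, 0, 0.035], "delta_rot": [0, 0, 0], "fingers": 255},
    {"linear": [0.0195, 0, 0.055], "delta_rot": [0, 0, 0], "fingers": 255},
    {"linear": [0.0195, 0, 0.07], "delta_rot": [0, 0, 0], "fingers": 255},
    {"linear": [0.0195, 0, 0.076], "delta_rot": [0, 0, 0], "fingers": 255},
    {"linear": [0.0195, 0, 0.076], "delta_rot": [0, 0, 0], "fingers": 255},
    {"linear": [0.0195, 0, 0.076], "delta_rot": [0, 0, 0], "fingers": 255}
  ]
}}

```text
time: 24.25
tool_pos: [0.577, 0.0615, 0.05]
tool_rot: [0.001, 0.888, 0.461, 0.001]
contact_force: [-0.0, -0.7, -1.0]
gripper_width: 0.651
```

```bash
python3 go.py .5748 .0611 .027 55;python3 - <<'E'
from h import *
a=eyes.grab_frame('wrist')[:,:,::-1]
cv2.imwrite('pics/w18.png',a)
E
python3 go.py
```

```text
t 24.25 tcp [0.577  0.0615 0.05  ] psi 54.87 w 0.651 F [-0.  -0.7 -1. ] j [-0.02  0.13  1.85 -0.    1.16  0.59]
lin [-0.0016 -0.0017  0.023 ] rot [ 0.1  -0.01 -0.13]
t 24.3 tcp [0.5773 0.0615 0.0505] psi 54.87 w 0.65 F [ 0.2  1.3 -0. ] j [-0.02  0.13  1.85 -0.    1.16  0.59]
```

View pics/w18.png

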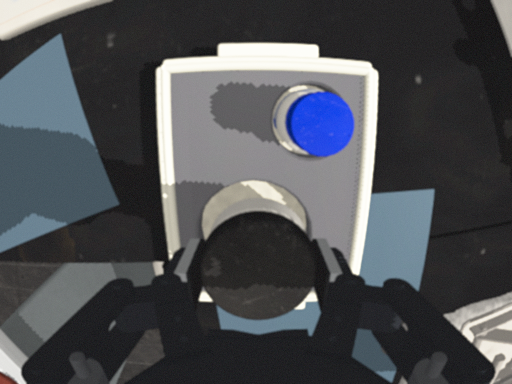

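It's aligned over the pocket to within 2–3 mm. I'll trim and lower slowly.

{"op": "apply_moves", "data": {
  "commands": [
    {"linear": [-0.0015, -0.0015, 0.004], "delta_rot": [0, 0, 0], "fingers": 255},
    {"linear": [-0.0015, -0.0015, 0.01], "delta_rot": [0, 0, 0], "fingers": 255},
    {"linear": [-0.0015, -0.0015, 0.015], "delta_rot": [0, 0, 0], "fingers": 255},
    {"linear": [-0.0015, -0.0015, 0.018], "delta_rot": [0, 0, 0], "fingers": 255},
    {"linear": [-0.0015, -0.0015, 0.02], "delta_rot": [0, 0, 0], "fingers": 255},
    {"linear": [-0.0015, -0.0015, 0.021], "delta_rot": [0, 0, 0], "fingers": 255},
    {"linear": [-0.0015, -0.0015, 0.022], "delta_rot": [0, 0, 0], "fingers": 255},
    {"linear": [-0.0015, -0.0015, 0.022], "delta_rot": [0, 0, 0], "fingers": 255}
  ]
}}

```text
time: 25.1
tool_pos: [0.5748, 0.0611, 0.0284]
tool_rot: [0.001, 0.887, 0.461, 0.0]
contact_force: [-3.9, -0.8, 4.8]
gripper_width: 0.651
```

```bash
python3 go.py .5748 .0611 .027 55;python3 - <<'E'
from h import *
a=eyes.grab_frame('wrist')[:,:,::-1]
cv2.imwrite('pics/w19.png',a)
E
python3 go.py
```

```text
t 25.1 tcp [0.5748 0.0611 0.0284] psi 54.88 w 0.651 F [-3.9 -0.8  4.8] j [-0.02  0.15  1.87 -0.    1.12  0.59]
lin [-0.      0.      0.0014] rot [ 0.07  0.01 -0.12]
t 25.15 tcp [0.5748 0.0611 0.0285] psi 54.88 w 0.65 F [-3.5  0.2  4.8] j [-0.02  0.15  1.87 -0.    1.12  0.59]
```

View pics/w19.png

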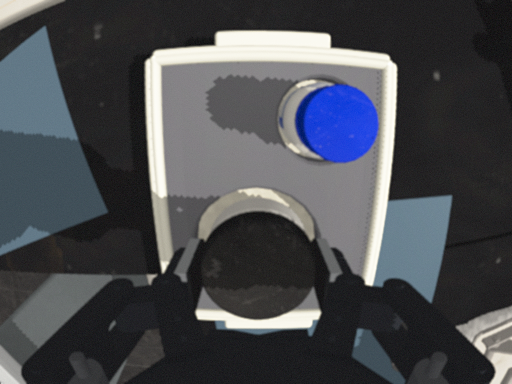

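It's touching the floor. I'll release, keeping the opening small.

{"op": "apply_moves", "data": {
  "commands": [
    {"linear": [0, 0, 0.001], "delta_rot": [0, 0, 0], "fingers": 255},
    {"linear": [0, 0, 0.001], "delta_rot": [0, 0, 0], "fingers": 75},
    {"linear": [0, 0, 0.0], "delta_rot": [0, 0, 0], "fingers": 55},
    {"linear": [0, 0, 0.0], "delta_rot": [0, 0, 0], "fingers": 50},
    {"linear": [0, 0, -0.005], "delta_rot": [0, 0, 0], "fingers": 50},
    {"linear": [0, 0, -0.025], "delta_rot": [0, 0, 0], "fingers": 50},
    {"linear": [0, 0, -0.06], "delta_rot": [0, 0, 0], "fingers": 50},
    {"linear": [0, 0, -0.1], "delta_rot": [0, 0, 0], "fingers": 50}
  ]
}}

```text
time: 25.95
tool_pos: [0.5729, 0.0612, 0.1269]
tool_rot: [-0.0, 0.887, 0.461, -0.002]
contact_force: [0.6, 0.2, 0.3]
gripper_width: 0.805
```

{"op": "apply_moves", "data": {
  "commands": [
    {"linear": [0, 0, -0.02], "delta_rot": [0, 0, 0], "fingers": 50},
    {"linear": [0, 0, -0.04], "delta_rot": [0, 0, 0], "fingers": 50},
    {"linear": [0, 0, -0.055], "delta_rot": [0, 0, 0], "fingers": 30},
    {"linear": [0, 0, -0.06], "delta_rot": [0, 0, 0], "fingers": 30},
    {"linear": [0, 0, -0.06], "delta_rot": [0, 0, 0], "fingers": 30},
    {"linear": [0, 0, -0.06], "delta_rot": [0, 0, 0], "fingers": 30},
    {"linear": [0, 0, -0.06], "delta_rot": [0, 0, 0], "fingers": 30},
    {"linear": [0, 0, -0.06], "delta_rot": [0, 0, 0], "fingers": 30}
  ]
}}

```text
time: 26.75
tool_pos: [0.5736, 0.0612, 0.186]
tool_rot: [-0.0, 0.888, 0.461, -0.001]
contact_force: [-0.0, -0.1, 0.3]
gripper_width: 0.882
```

```bash
python3 go.py .517 -.087 .19 55;python3 - <<'E'
from h import *
a=eyes.grab_frame('wrist')[:,:,::-1]
cv2.imwrite('pics/w20.png',a)
E
```

```text
t 26.75 tcp [0.5736 0.0612 0.186 ] psi 54.88 w 0.882 F [-0.  -0.1  0.3] j [-0.02 -0.03  1.77 -0.    1.4   0.59]
lin [-0.1538  0.039  -0.0038] rot [-0.06  0.1  -0.12]
```

View pics/w20.png

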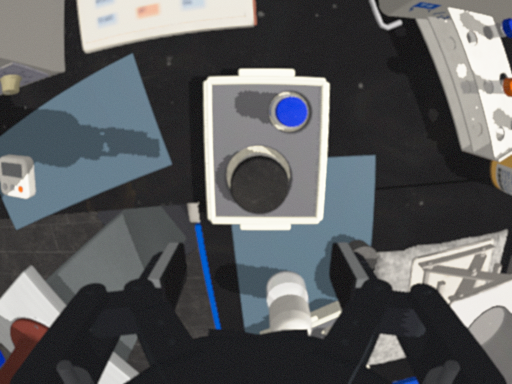

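Tray two is filled: blue cap at (291,111), jar lid at (260,183), both in their pockets. Last is the dome bottle.

{"op": "apply_moves", "data": {
  "commands": [
    {"linear": [-0.015, 0.004, 0], "delta_rot": [0, 0, -3], "fingers": 30},
    {"linear": [-0.045, 0.011, 0], "delta_rot": [0, 0, -9], "fingers": 30},
    {"linear": [-0.08, 0.02, 0], "delta_rot": [0, 0, -15], "fingers": 30},
    {"linear": [-0.115, 0.029, 0], "delta_rot": [0, 0, -21], "fingers": 30},
    {"linear": [-0.14, 0.036, 0], "delta_rot": [0, 0, -26], "fingers": 30},
    {"linear": [-0.153, 0.039, 0], "delta_rot": [0, 0, -27], "fingers": 30},
    {"linear": [-0.153, 0.039, 0], "delta_rot": [0, 0, -27], "fingers": 30},
    {"linear": [-0.153, 0.039, 0], "delta_rot": [0, 0, -27], "fingers": 30}
  ]
}}

```text
time: 27.6
tool_pos: [0.5181, -0.0861, 0.1872]
tool_rot: [0.0, 0.756, 0.655, -0.0]
contact_force: [0.5, 0.8, -0.5]
gripper_width: 0.88
```

```bash
python3 - <<'E'
from h import *
s=state();np.savez('s21',p=s['tool_pos'],q=s['tool_rot'])
a=eyes.grab_frame('wrist')[:,:,::-1]
cv2.imwrite('pics/w21.png',a)
E
python3 go.py .517 -.087 .11 82
```

```text
t 27.65 tcp [ 0.5182 -0.0858  0.1872] psi 81.88 w 0.882 F [-0.1 -0.6 -0.2] j [-0.31 -0.16  1.89 -0.    1.41 -0.16]
lin [-0.0013 -0.0011  0.0772] rot [ 0.01  0.02 -0.12]
```

View pics/w21.png

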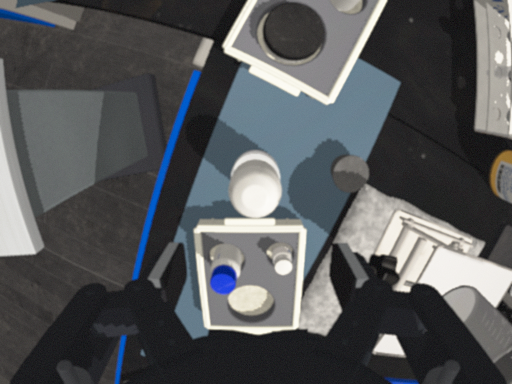

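The dome is at about (255,191), with the body base up to (256,150).

```bash
python3 - <<'E'
from mw import *
d=np.load('s21.npz'); pos,rot=d['p'],d['q']; T=q2R(rot)
for n,(u,v,z) in dict(dome=(255,190,.085),dL=(229,190,.08),dR=(281.5,190,.08),basefar=(256,150.5,.0),domenear=(255,217,.09)).items():
    q=wpt(u,v,z,pos,rot); print(n,q.round(4),(T.T@(q-pos)).round(4))
E
```

```text
dome [ 0.5162 -0.0812  0.085 ] [ 0.0047 -0.0026  0.1022]
dL [ 0.4934 -0.0794  0.08  ] [ 0.0032 -0.0255  0.1072]
dR [ 0.539  -0.0859  0.08  ] [0.0033 0.0206 0.1072]
basefar [ 0.5196 -0.0601  0.    ] [ 0.0261 -0.0022  0.1872]
domenear [ 0.513  -0.1038  0.09  ] [-0.0182 -0.0026  0.0972]
```

{"op": "apply_moves", "data": {
  "commands": [
    {"linear": [0.0015, -0.0022, 0.015], "delta_rot": [0, 0, 0], "fingers": 20},
    {"linear": [0.0015, -0.0022, 0.04], "delta_rot": [0, 0, 0], "fingers": 20},
    {"linear": [0.0015, -0.0022, 0.07], "delta_rot": [0, 0, 0], "fingers": 20},
    {"linear": [0.0015, -0.0022, 0.1], "delta_rot": [0, 0, 0], "fingers": 20},
    {"linear": [0.0015, -0.0022, 0.125], "delta_rot": [0, 0, 0], "fingers": 20},
    {"linear": [0.0015, -0.0022, 0.14], "delta_rot": [0, 0, 0], "fingers": 20},
    {"linear": [0.0015, -0.0022, 0.147], "delta_rot": [0, 0, 0], "fingers": 20},
    {"linear": [0.0015, -0.0022, 0.147], "delta_rot": [0, 0, 0], "fingers": 20}
  ]
}}

```text
time: 28.45
tool_pos: [0.5157, -0.0841, 0.0394]
tool_rot: [-0.0, 0.755, 0.655, -0.001]
contact_force: [-0.1, -0.4, -0.0]
gripper_width: 0.924
```

{"op": "apply_moves", "data": {
  "commands": [
    {"linear": [0, 0, 0], "delta_rot": [0, 0, 0], "fingers": 60},
    {"linear": [0, 0, 0], "delta_rot": [0, 0, 0], "fingers": 80},
    {"linear": [0, 0, 0], "delta_rot": [0, 0, 0], "fingers": 255},
    {"linear": [0, 0, 0], "delta_rot": [0, 0, 0], "fingers": 255},
    {"linear": [0, 0, 0], "delta_rot": [0, 0, 0], "fingers": 255},
    {"linear": [0, 0, 0], "delta_rot": [0, 0, 0], "fingers": 255},
    {"linear": [0, 0, 0], "delta_rot": [0, 0, 0], "fingers": 255},
    {"linear": [0, 0, 0], "delta_rot": [0, 0, 0], "fingers": 255}
  ]
}}

```text
time: 29.25
tool_pos: [0.5177, -0.0852, 0.0423]
tool_rot: [0.002, 0.755, 0.655, 0.001]
contact_force: [0.1, -0.3, 6.1]
gripper_width: 0.525
```

{"op": "apply_moves", "data": {
  "commands": [
    {"linear": [0, 0, -0.005], "delta_rot": [0, 0, 0], "fingers": 255},
    {"linear": [0, 0, -0.02], "delta_rot": [0, 0, 0], "fingers": 255},
    {"linear": [0, 0, -0.05], "delta_rot": [0, 0, 0], "fingers": 255},
    {"linear": [0, 0, -0.085], "delta_rot": [0, 0, 0], "fingers": 255},
    {"linear": [0, 0, -0.11], "delta_rot": [0, 0, 0], "fingers": 255},
    {"linear": [0, 0, -0.12], "delta_rot": [0, 0, 0], "fingers": 255},
    {"linear": [0, 0, -0.12], "delta_rot": [0, 0, 0], "fingers": 255},
    {"linear": [0, 0, -0.12], "delta_rot": [0, 0, 0], "fingers": 255}
  ]
}}

```text
time: 30.05
tool_pos: [0.5154, -0.0843, 0.1592]
tool_rot: [-0.0, 0.755, 0.655, -0.001]
contact_force: [0.0, 0.8, -1.8]
gripper_width: 0.521
```

```bash
python3 - <<'E'
from h import *
s=state();np.savez('s22',p=s['tool_pos'],q=s['tool_rot'])
a=eyes.grab_frame('wrist')[:,:,::-1]
cv2.imwrite('pics/w22.png',a)
E
python3 go.py .4875 -.2475 .165 82
```

```text
t 30.1 tcp [ 0.515  -0.0842  0.1585] psi 81.88 w 0.53 F [-0.7 -0.1 -1.1] j [-0.3  -0.14  1.92 -0.    1.36 -0.16]
lin [-0.1655 -0.0042 -0.0065] rot [-0.16  0.02 -0.12]
```

View pics/w22.png

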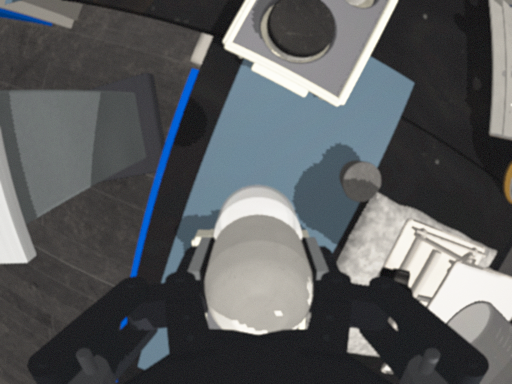

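{"op": "apply_moves", "data": {
  "commands": [
    {"linear": [-0.01, 0, -0.005], "delta_rot": [0, 0, 0], "fingers": 255},
    {"linear": [-0.035, -0.001, -0.012], "delta_rot": [0, 0, 0], "fingers": 255},
    {"linear": [-0.07, -0.002, -0.012], "delta_rot": [0, 0, 0], "fingers": 255},
    {"linear": [-0.105, -0.003, -0.012], "delta_rot": [0, 0, 0], "fingers": 255},
    {"linear": [-0.138, -0.004, -0.012], "delta_rot": [0, 0, 0], "fingers": 255},
    {"linear": [-0.158, -0.0045, -0.012], "delta_rot": [0, 0, 0], "fingers": 255},
    {"linear": [-0.166, -0.0045, -0.005], "delta_rot": [0, 0, 0], "fingers": 255},
    {"linear": [-0.166, -0.0045, 0.0], "delta_rot": [0, 0, 0], "fingers": 255}
  ]
}}

```text
time: 30.9
tool_pos: [0.4875, -0.2489, 0.1591]
tool_rot: [-0.001, 0.756, 0.655, -0.0]
contact_force: [0.2, 0.5, -1.3]
gripper_width: 0.531
```

{"op": "apply_moves", "data": {
  "commands": [
    {"linear": [0, 0, 0.01], "delta_rot": [0, 0, 0], "fingers": 255},
    {"linear": [0, 0, 0.025], "delta_rot": [0, 0, 0], "fingers": 255},
    {"linear": [0, 0, 0.04], "delta_rot": [0, 0, 0], "fingers": 255},
    {"linear": [0, 0, 0.05], "delta_rot": [0, 0, 0], "fingers": 255},
    {"linear": [0, 0, 0.055], "delta_rot": [0, 0, 0], "fingers": 255},
    {"linear": [0, 0, 0.055], "delta_rot": [0, 0, 0], "fingers": 255},
    {"linear": [0, 0, 0.055], "delta_rot": [0, 0, 0], "fingers": 255},
    {"linear": [0, 0, 0.055], "delta_rot": [0, 0, 0], "fingers": 255}
  ]
}}

```text
time: 31.7
tool_pos: [0.4888, -0.2487, 0.1065]
tool_rot: [0.001, 0.755, 0.655, 0.0]
contact_force: [-0.4, -0.1, -0.8]
gripper_width: 0.528
```

```bash
python3 go.py .487 -.248 .051 82; python3 - <<'E'
from h import *
s=state();np.savez('s23',p=s['tool_pos'],q=s['tool_rot'])
a=eyes.grab_frame('wrist')[:,:,::-1]
cv2.imwrite('pics/w23.png',a)
b=eyes.grab_frame('scene')[:,:,::-1]
cv2.imwrite('pics/sc23.png',cv2.resize(b[120:220,180:340],None,fx=4.5,fy=4.5,interpolation=cv2.INTER_CUBIC))
E
```

```text
t 31.7 tcp [ 0.4888 -0.2487  0.1065] psi 81.88 w 0.528 F [-0.4 -0.1 -0.8] j [-0.61 -0.02  1.9  -0.    1.26 -0.46]
lin [ 0.0005 -0.002   0.0555] rot [ 0.11  0.09 -0.12]
```

View pics/w23.png

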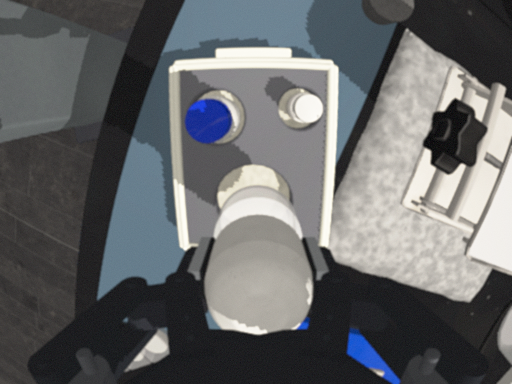

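View pics/sc23.png

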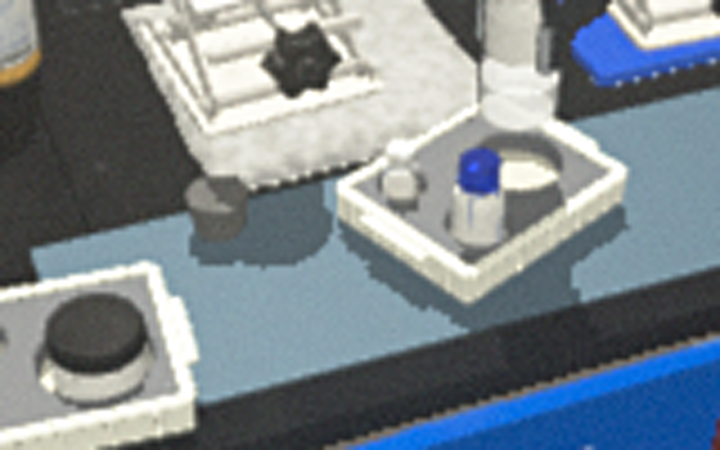

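The held bottle is at about (258,240), and the 61 mm pocket shows behind it at about x 216–291, top 164. I'll compute the offset.

```bash
python3 - <<'E'
from mw import *
d=np.load('s23.npz'); pos,rot=d['p'],d['q']; T=q2R(rot)
im=cv2.imread('pics/w23.png'); cv2.imwrite('pics/w23z.png',cv2.resize(im[140:340,180:340],None,fx=3,fy=3,interpolation=cv2.INTER_CUBIC))
for n,(u,v,z) in dict(left=(216,190,.026),right=(291,190,.026),top=(254,164.5,.026),inL=(181,150,.026),inR=(326,150,.026),bodyL=(214,215,.0665),bodyR=(302,215,.0665),dL=(205,285,.157),dR=(313,285,.157)).items():
    q=wpt(u,v,z,pos,rot); print(n,q.round(4),(T.T@(q-pos)).round(4))
E
```

```text
left [ 0.4578 -0.2333  0.026 ] [ 0.011  -0.0331  0.0804]
right [ 0.5161 -0.2415  0.026 ] [0.011  0.0259 0.0805]
top [ 0.4903 -0.2174  0.026 ] [ 0.0313 -0.0031  0.0804]
inL [ 0.4361 -0.1976  0.026 ] [ 0.0433 -0.0596  0.0803]
inR [ 0.5468 -0.2134  0.026 ] [0.0432 0.0522 0.0805]
bodyL [ 0.4607 -0.2392  0.0665] [ 0.0055 -0.0292  0.0399]
bodyR [ 0.5185 -0.2474  0.0665] [0.0055 0.0291 0.04  ]
dL [ 0.4706 -0.2339  0.157 ] [ 0.012  -0.02   -0.0506]
dR [ 0.5108 -0.2397  0.157 ] [ 0.0119  0.0205 -0.0505]
```

View pics/w23z.png

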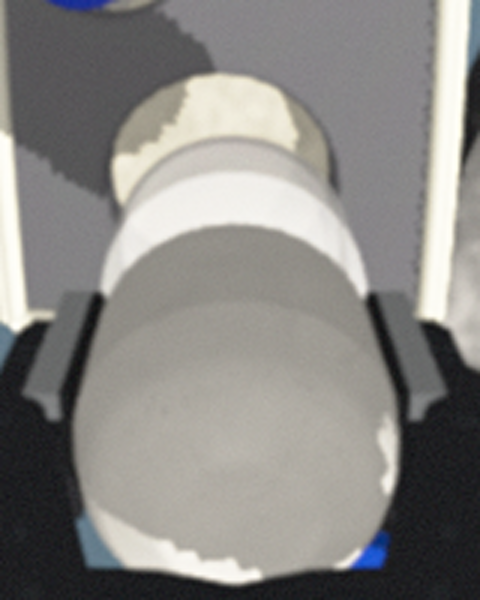

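```bash
python3 - <<'E'
from mw import *
d=np.load('s23.npz'); pos,rot=d['p'],d['q']; T=q2R(rot)
for z in (.0655,.07): print((T.T@(wpt(259.3,185.7,z,pos,rot)-pos)).round(4))
E
```

```text
[0.0253 0.0007 0.0409]
[0.0266 0.0007 0.0364]
```

Bottle bottom centre is on the TCP axis (far edge 25.3 mm against 25.5 expected). I'll move −3 mm in tool y and lower.

{"op": "apply_moves", "data": {
  "commands": [
    {"linear": [0.0005, -0.002, 0.003], "delta_rot": [0, 0, 0], "fingers": 255},
    {"linear": [0.0005, -0.003, 0.012], "delta_rot": [0, 0, 0], "fingers": 255},
    {"linear": [0.0005, -0.003, 0.025], "delta_rot": [0, 0, 0], "fingers": 255},
    {"linear": [0.0005, -0.003, 0.036], "delta_rot": [0, 0, 0], "fingers": 255},
    {"linear": [0.0005, -0.003, 0.044], "delta_rot": [0, 0, 0], "fingers": 255},
    {"linear": [0.0005, -0.003, 0.049], "delta_rot": [0, 0, 0], "fingers": 255},
    {"linear": [0.0005, -0.003, 0.051], "delta_rot": [0, 0, 0], "fingers": 255},
    {"linear": [0.0005, -0.003, 0.051], "delta_rot": [0, 0, 0], "fingers": 255}
  ]
}}

```text
time: 32.6
tool_pos: [0.4854, -0.2474, 0.0543]
tool_rot: [0.0, 0.755, 0.655, -0.0]
contact_force: [-0.1, 0.9, -0.8]
gripper_width: 0.531
```

{"op": "apply_moves", "data": {
  "commands": [
    {"linear": [0, 0, 0.0], "delta_rot": [0, 0, 0], "fingers": 255},
    {"linear": [0, 0, 0.0], "delta_rot": [0, 0, 0], "fingers": 255},
    {"linear": [0, 0, 0.0], "delta_rot": [0, 0, 0], "fingers": 255},
    {"linear": [0, 0, 0.0], "delta_rot": [0, 0, 0], "fingers": 255},
    {"linear": [0, 0, 0.0], "delta_rot": [0, 0, 0], "fingers": 255},
    {"linear": [0, 0, 0.0], "delta_rot": [0, 0, 0], "fingers": 255},
    {"linear": [0, 0, 0.0], "delta_rot": [0, 0, 0], "fingers": 255},
    {"linear": [0, 0, 0.0], "delta_rot": [0, 0, 0], "fingers": 255}
  ]
}}

```text
time: 33.4
tool_pos: [0.4854, -0.2474, 0.0545]
tool_rot: [0.0, 0.755, 0.655, -0.0]
contact_force: [0.7, 0.2, -1.5]
gripper_width: 0.528
```

```bash
python3 go.py .487 -.248 .051 82; python3 - <<'E'
from h import *
a=eyes.grab_frame('wrist')[:,:,::-1]
cv2.imwrite('pics/w24.png',a)
E
```

```text
t 33.4 tcp [ 0.4854 -0.2474  0.0545] psi 81.88 w 0.528 F [ 0.7  0.2 -1.5] j [-0.61  0.04  1.94 -0.    1.16 -0.47]
lin [-0.0004  0.0017  0.0035] rot [ 0.03  0.04 -0.12]
```

View pics/w24.png

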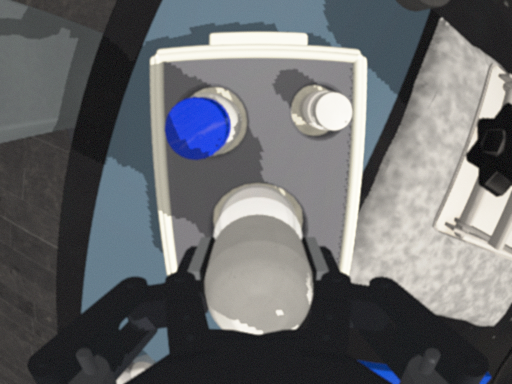

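The bottle is in the hole and centred. Lower the last few mm until it touches.

{"op": "apply_moves", "data": {
  "commands": [
    {"linear": [0, 0, 0.001], "delta_rot": [0, 0, 0], "fingers": 255},
    {"linear": [0, 0, 0.002], "delta_rot": [0, 0, 0], "fingers": 255},
    {"linear": [0, 0, 0.003], "delta_rot": [0, 0, 0], "fingers": 255},
    {"linear": [0, 0, 0.0035], "delta_rot": [0, 0, 0], "fingers": 255},
    {"linear": [0, 0, 0.004], "delta_rot": [0, 0, 0], "fingers": 255},
    {"linear": [0, 0, 0.004], "delta_rot": [0, 0, 0], "fingers": 255},
    {"linear": [0, 0, 0.004], "delta_rot": [0, 0, 0], "fingers": 255},
    {"linear": [0, 0, 0.004], "delta_rot": [0, 0, 0], "fingers": 255}
  ]
}}

```text
time: 34.25
tool_pos: [0.4856, -0.2476, 0.0523]
tool_rot: [0.0, 0.755, 0.655, -0.0]
contact_force: [-4.5, 3.2, 9.2]
gripper_width: 0.53
```

Contact at 0.0523 m, as expected for the pocket floor. I'll release.

{"op": "apply_moves", "data": {
  "commands": [
    {"linear": [0, 0, 0], "delta_rot": [0, 0, 0], "fingers": 110},
    {"linear": [0, 0, 0], "delta_rot": [0, 0, 0], "fingers": 90},
    {"linear": [0, 0, 0], "delta_rot": [0, 0, 0], "fingers": 75},
    {"linear": [0, 0, 0], "delta_rot": [0, 0, 0], "fingers": 60},
    {"linear": [0, 0, 0], "delta_rot": [0, 0, 0], "fingers": 50},
    {"linear": [0, 0, -0.003], "delta_rot": [0, 0, 0], "fingers": 50},
    {"linear": [0, 0, -0.015], "delta_rot": [0, 0, 0], "fingers": 50},
    {"linear": [0, 0, -0.04], "delta_rot": [0, 0, 0], "fingers": 50}
  ]
}}

```text
time: 35.05
tool_pos: [0.484, -0.2465, 0.0894]
tool_rot: [-0.002, 0.755, 0.655, -0.001]
contact_force: [0.1, 0.4, 0.0]
gripper_width: 0.806
```

{"op": "apply_moves", "data": {
  "commands": [
    {"linear": [0, 0, -0.03], "delta_rot": [0, 0, 0], "fingers": 50},
    {"linear": [0, 0, -0.07], "delta_rot": [0, 0, 0], "fingers": 50},
    {"linear": [0, 0, -0.11], "delta_rot": [0, 0, 0], "fingers": 50},
    {"linear": [-0.03, 0, -0.13], "delta_rot": [0, 0, 0], "fingers": 50},
    {"linear": [-0.06, 0, -0.14], "delta_rot": [0, 0, 0], "fingers": 50},
    {"linear": [-0.08, 0, -0.14], "delta_rot": [0, 0, 0], "fingers": 50},
    {"linear": [-0.08, 0, -0.14], "delta_rot": [0, 0, 0], "fingers": 50},
    {"linear": [-0.08, 0, -0.14], "delta_rot": [0, 0, 0], "fingers": 50}
  ]
}}

```text
time: 35.85
tool_pos: [0.4735, -0.326, 0.2294]
tool_rot: [-0.001, 0.756, 0.655, 0.0]
contact_force: [-0.2, 0.2, -0.4]
gripper_width: 0.806
```

```bash
python3 - <<'E'
from h import *
s=state();np.savez('s25',p=s['tool_pos'],q=s['tool_rot']);print(s['contact_force'])
a=eyes.grab_frame('wrist')[:,:,::-1]
cv2.imwrite('pics/w25.png',a)
b=eyes.grab_frame('scene')[:,:,::-1];cv2.imwrite('pics/sc25r.png',b)
cv2.imwrite('pics/sc25.png',cv2.resize(b[130:345,145:335],None,fx=2.7,fy=2.7,interpolation=cv2.INTER_CUBIC))
b=eyes.grab_frame('top')[:,:,::-1];cv2.imwrite('pics/top25.png',b)
E
```

```text
[-0.2053299   0.15519015 -0.43082247]
```

View pics/w25.png

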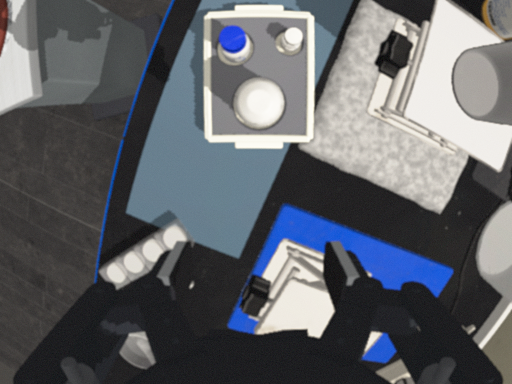

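View pics/sc25.png

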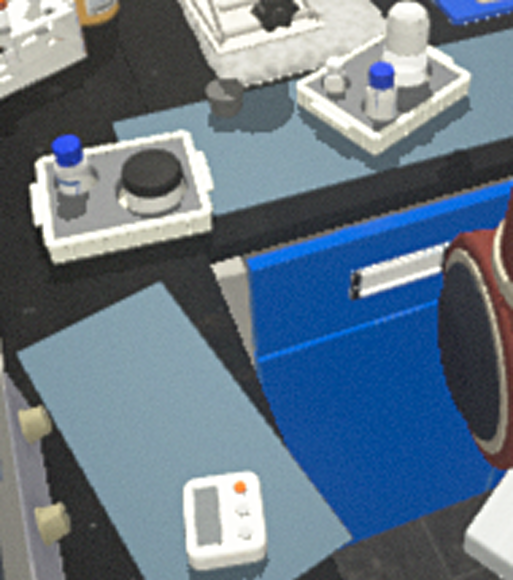

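View pics/top25.png

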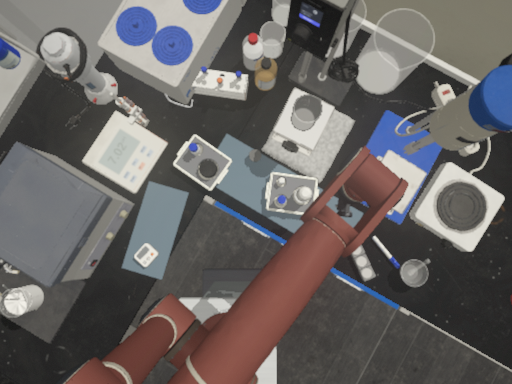

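All five things stand upright in their pockets. I'll do a numeric check with two views and compare against the start images.

```bash
python3 - <<'E'
from m import *
t=cv2.imread('pics/top25.png'); s=cv2.imread('pics/sc25r.png'); t0=cv2.imread('pics/top0.png'); s0=cv2.imread('pics/scene0.png')
C={'two':((.5975,.0794),54.8),'three':((.4912,-.2144),82)}
def fr(k,p):
    c,a=C[k];a=np.radians(a);y=np.array([np.cos(a),np.sin(a)]);x=np.array([y[1],-y[0]]);d=np.array(p[:2])-c;return (np.array([d@x,d@y])*1e3).round(1)
B=((105,120,80),(130,255,255))
for k,r,rs in [('two',(185,140,203,156),(160,175,185,200)),('three',(273,194,290,210),(275,150,300,170))]:
    c,_,_=blob(t,*B,r); print(k,'blue top',fr(k,pt('top',*c,.073)))
    c,_,_=blob(s,*B,rs); print(k,'blue scene',fr(k,pt('scene',*c,.069)))
c,_,_=blob(t,(0,0,0),(180,110,90),(197,158,219,181));print('jar',fr('two',pt('top',*c,.051)))
d=np.load('s25.npz');p,q=d['p'],d['q']
print('dome',fr('three',wpt(259,104,.09,p,q)),'vial',fr('three',wpt(290,40,.053,p,q)))
for n,a,b,r in [('stopper',t,t0,(249,146,263,164)),('timer',t,t0,(134,242,160,270)),('stopper',s,s0,(220,156,237,175)),('timer',s,s0,(210,302,246,345)),('case end',t,t0,(350,245,376,282))]:
    x0,y0,x1,y1=r; print(n,'mean diff',np.abs(a[y0:y1,x0:x1].astype(int)-b[y0:y1,x0:x1]).mean().round(1))
w1=[.3889,-.3018,.3]
print('case corner now',wpt(187,238,.022,p,q).round(3), wpt(100,262,.022,p,q).round(3))
E
```

```text
two blue top [19.5 42.4]
two blue scene [21.2 42.1]
three blue top [-26.   34.4]
three blue scene [-26.3  32.9]
jar [ -7.9 -32.4]
dome [ -1.1 -35.1] vial [31.8 35.7]
stopper mean diff 1.2
timer mean diff 2.9
stopper mean diff 2.9
timer mean diff 2.4
case end mean diff 7.5
case corner now [ 0.367 -0.403  0.022] [ 0.218 -0.429  0.022]
```

```bash
python3 -c "
from plant import *
print(state()['time']); print(job_done())"
```

```text
36.0
the job is handed in; nothing more can be done
None
```

I placed all five kit items in their pockets and handed the job in at 36.0 s; there was no verdict. Each was lowered to the pocket floor, then released, and all stood upright in the last pictures.

My last position checks, in tray coordinates, were all within 5 mm of the pocket centres (limit 9 mm):

| Item | Tray | Measured (x, y, mm) | Pocket centre (mm) |
|---|---|---|---|
| Dome-capped bottle | Calibration | (-1, -35) | (0, -34) |
| Blue-capped bottle | Calibration | (-26, 34) | (-28, 33) |
| Vial | Calibration | (32, 36) | (35, 40) |
| Jar | Sample | (-8, -32) | (-8, -28) |
| Blue-capped bottle | Sample | (20, 42) | (24, 42) |

- **Heights:** for both blue bottles, the jar and the dome bottle, the TCP height and contact force at set-down fitted the pocket floor. The vial gave no clear contact reading; I lowered it to the computed floor height, so its seating rests on that and the pictures.
- **Stopper and timer:** their image patches barely changed from the start pictures.
- **Sample case:** its image patch differed more (7.5 against 1–3), which I put down to the arm's shadow. The rough corner fixes are not the same points and do not settle it. No force suggested I touched it, and it still lies in line in the last wrist view.

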